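# Fetch the egg timer from behind the spice jars

### The arm

A 7-joint arm with a two-finger parallel gripper is mounted at the origin on a cart in front of the work surface, level with it; the furniture and walls round the work are solid. World frame = base frame: x ahead of the robot, y to its left, z up, the work surface at z = 0. Lengths are in m, angles in rad, forces in N, time in s.
With the tool pointing down it reaches from about 0.35 to 0.9 m from the base axis. Payload 19.9 kg.
Tool frame: the origin (TCP) lies midway between the tips of the shut fingers; the grasp point (between the pads) lies 19 mm behind it; z points along the fingers, y is the line along which they close (so a half turn about z gives the same grasp; the last joint's range is limited). The gripper opens to 85 mm and grips with 20 to 120 N. Pads are 22 mm wide; open, the fingers measure 114 mm over their backs; the gripper's body (76 mm by 85 mm) begins 54 mm behind the grasp point. The pads swing forward as they close: fully open they stand 13 mm farther back than shut.
Start: joints at [-1.224, 0.417, -0.01, 1.614, 0.005, 1.111, -0.053], TCP at [0.236, 0.579, 0.231] pointing down, gripper open.
Joint ranges: [-2.81, 2.81], [-0.39, 2.02], [-1.27, 1.25], [0.06, 2.57], [-1.19, 4.33], [0.19, 2], [-2.82, 2.82]. Speed limits (rad/s): [1.89, 1.89, 2.39, 2.39, 3.01, 3.01, 3.01].

### API

Orientations are given as a unit quaternion [x, y, z, w].
In Python, from rig import arm gives the robot as it stands. The module is installed in compiled form; this text tells all that it offers.
- The arm moves only by the tool carry_out, never from a script. Its argument "steps" is a list of rows, each an object with "angular": the turn, a rotation vector about the tool's x, y, z in degrees, a list of three; "dp": the shift along the tool's x, y, z in m, a list of three; "claw": the gripper command: -1 is shut, 1 is fully open, values between are in proportion. In form: [{"angular": [ax, ay, az], "dp": [dx, dy, dz], "claw": claw}, ...]. A call has 1 to 5 rows; each row is the pose to reach, as a shift and turn from the pose commanded when the call began, along the tool's axes at that moment; what a row does not reach only later rows make up. A row lasts 1/12 s, in which the tool goes at most 41.7 mm and 7.16 degrees, less where a joint would pass 70% of its speed; a pose out of reach is approached as far as the arm can. A call with a gripper value outside its range is refused whole. The fingers move at their own pace and stop on an object; "newtons" is the grip in N (left out, the last holds). Time passes only in rows, so rows that repeat a pose let the fingers close. It gives the time, the measured TCP pose, the force, the opening and the grip force at its end, in the units of the state.
- arm.observe(): the state, without advancing time (a new reading comes with each control period).
- arm.snapshot(name): name is "scene" or "top" or "wrist"; returns (picture, depth): 400x640x3 uint8, blue, green, red; 400x640 float32, m along the optical axis (not along the pixel's ray), 0 where there is no reading.
- arm.camera_params(name): a dict with "fov_y" (degrees; the focal length in pixels is half the picture's height over the tangent of half this angle, whatever the lens; pixels are square), "cx", "cy" (the principal point, pixels), "world_to_cam" (4x4, takes a point from world to camera coordinates). Camera axes: x right, y up, looking along -z (the intrinsics and any distortion apply to the point x, -y, -z); pixel columns grow to the right and rows downward; lengths in m; the calibration is good to about 2 mm. The wrist camera is an equidistant fisheye: a pixel r from the principal point sees the ray r / f radians off the axis. A picture is of the moment at which its call begins: read the wrist's pose just before it. camera_params takes no time and is no camera call; for the wrist camera it gives the pose at the moment of the call.
- arm.finish_job(): hands the job in; it is judged then, once.
Trained networks look in the newest picture that a camera, given by its name, has taken for a name from the list of things; names that differ only in an ending like _2 or _b are one class to them, and where a whole thing is asked for, a point or a joint stands for the part that bears it (a point fixed in the world has none). Each returns a list of dicts, best first, with "conf" (0 to 1); they miss things now and then, are a little off and sometimes report something else, mostly with a low value. They report only what shows in the picture. A call takes as long as a camera call.
- arm.recognise(camera, name): "position" ([x, y, z] in m, in world coordinates, good to about 4 mm: the middle of the surface that is visible of it).
- arm.mark_of(camera, name): "position" ([x, y, z] in m, in world coordinates, good to about 4 mm: a listed point, or the origin of a listed thing).
The state is a dict: "t": time; "qpos": joint angles; "joint_velocities": joint speeds; "effort": joint torques, N m; "position": TCP position; "ee_rot": TCP orientation; "ft_force": force on the tool from outside, world axes, zero at the start; "moment": the same for the moment, N m; "width": opening from 0.0 (shut) to 1.0 (fully open); "grip_force": force on a finger pad.
Only numpy, scipy, OpenCV 4.12 (cv2) and the standard library are available. Lean on these libraries where they do the work, as an engineer would, in place of code of your own. Each camera call takes 0.05 s, during which the arm holds its last target. There are 200 camera calls.

### The job

The red egg timer is boxed in behind the two spice jars and the copper-pink candle cup in the oak spice tray. First clear both jars and the cup onto the pale wooden board, then fetch the timer and stand it in the middle of the cork coaster, and only then put the two jars and the cup back upright exactly where each of them stood. Leave the little bowl and the tea light alone.

Things in the scene. Friction and masses are not known exactly. Their poses are not given: they have to be found in the camera images.
- jar_dark_mid (a point): the dark-topped spice jar: white glass-and-plastic jar with a blue label and a dark cap bearing a dark blue and red motif, no tan; 41 mm in diameter, 105 mm tall, about 0.11 kg; stands upright in the front row of the spice tray. The point is its centre, 52.5 mm above its underside; z up along the jar
- jar_tan_mid (a point): the tan-topped spice jar: same jar, but with a tan disc on top of its dark cap and a beige and red label; 41 mm in diameter, 105 mm tall, about 0.11 kg; stands upright in the front row of the spice tray. The point is its centre, 52.5 mm above its underside; z up along the jar
- cup_mid (a point): round candle cup of mottled pinkish copper outside, pale cream inside, open at the top, slightly tapered, 52 mm in diameter at the rim and 47 mm at the foot, 52 mm tall, 0.16 kg; stands upright in the front row of the spice tray. The point is its centre, 26 mm above its underside; z up. Grasp round the outside
- timer_mid (a point): red egg timer: white base, red dome with a small fin on top; 61 mm across at its widest (24 mm above its underside; narrower above), 64 mm tall, 0.11 kg; in the middle rear bay of the spice tray, turned any way. Point: its centre, 32 mm above its underside; z up. In the bay fingers fit only before and behind it (along the tray's x), not beside it. The dial does not turn
- spice_tray: fixed oak tray, 222 (x, +x to its rear) x 234 mm (y). Origin: centre of underside. Floor 8 mm thick. Front row: rim 22 mm high, three dark inlays at x = -66, y = -68, 0, +68 mm, each under a jar or the cup (any order, within 3 mm). Rear (x 5 to 104 mm): three bays with 40 mm walls; the middle one, 84 mm wide, open to the front, holds the timer at x = 18, y = 0 (back wall at x = 104)
- board: plain pale oblong wooden board lying to the right, in front of and partly on the cold black hob; 110 mm (its x, away from the robot) by 250 mm (its y), top face 14 mm above its origin. Fixed. Origin: centre of its underside. Empty at the start; the side area where the jars and the cup wait
- coaster: round cork coaster beside the pale board, partly on the cold black hob; 100 mm across, 10 mm thick. Fixed. Origin: centre of its underside. Where the egg timer must go. Above the hob (y below 0.03 m) an extractor hood begins at about x = 0.58 m, 0.55 m above the worktop: carry things in front of it
- bowl: bystander: small dark bowl, 53 mm across, 26 mm tall, in one of the outer rear bays of the spice tray. Origin: centre of its underside. To be left alone
- tea_light: bystander: small tea light, 38 mm across, 15 mm tall, in the other outer rear bay of the spice tray. Origin: centre of its underside. To be left alone

How it is judged:
On the way, in this order (a step that is already met when the one before it is completed fails the run):
1. both jars and the cup stand upright on the pale board, let go, while the egg timer is still in its bay (x of jar_dark_mid in the frame of board between -0.05 and 0.05 m and y of jar_dark_mid in the frame of board between -0.12 and 0.12 m and angle between each of jar_dark_mid, jar_tan_mid, cup_mid's own z axis and vertical below 0.15 rad and z of each of jar_dark_mid, jar_tan_mid in the frame of board below 0.0725 m and x of jar_tan_mid in the frame of board between -0.05 and 0.05 m and y of jar_tan_mid in the frame of board between -0.12 and 0.12 m and x of cup_mid in the frame of board between -0.05 and 0.05 m and y of cup_mid in the frame of board between -0.12 and 0.12 m and z of cup_mid in the frame of board below 0.046 m and contact force between the fingers and anything else below 0.1 N and distance of timer_mid from where it was at the start of the episode below 0.025 m), for 0.2 s.
2. the egg timer stands on the middle of the coaster, let go, with both jars and the cup still on the pale board (horizontal distance between timer_mid and coaster below 0.015 m and angle between each of timer_mid, jar_dark_mid, jar_tan_mid, cup_mid's own z axis and vertical below 0.15 rad and z of timer_mid in the frame of coaster below 0.048 m and x of jar_dark_mid in the frame of board between -0.05 and 0.05 m and y of jar_dark_mid in the frame of board between -0.12 and 0.12 m and z of each of jar_dark_mid, jar_tan_mid in the frame of board below 0.0725 m and x of jar_tan_mid in the frame of board between -0.05 and 0.05 m and y of jar_tan_mid in the frame of board between -0.12 and 0.12 m and x of cup_mid in the frame of board between -0.05 and 0.05 m and y of cup_mid in the frame of board between -0.12 and 0.12 m and z of cup_mid in the frame of board below 0.046 m and contact force between the fingers and anything else below 0.1 N), for 0.2 s.
At the end, for the whole second after the job is handed in: Each jar and the cup stands upright (within 0.15 rad) within 15 mm of where it stood at the start; the egg timer stands upright on the coaster, its centre within 15 mm of the coaster's centre; everything is let go (distance of each of jar_dark_mid, jar_tan_mid, cup_mid from where it was at the start of the episode below 0.015 m and angle between each of jar_dark_mid, jar_tan_mid, cup_mid, timer_mid's own z axis and vertical below 0.15 rad and horizontal distance between timer_mid and coaster below 0.015 m and z of timer_mid in the frame of coaster below 0.048 m and contact force between the fingers and anything else below 0.1 N); the robot touches nothing.
It fails at once if the bowl is moved by more than 15 mm (distance of bowl from where it was at the start of the episode above 0.015 m).
It fails at once if the tea light is moved by more than 15 mm (distance of tea_light from where it was at the start of the episode above 0.015 m).
It also fails if it takes over 144 s, if anything falls off the work surface, if the arm or the gripper's body presses on something with over 40 N, if the wrist force passes 120 N, or if a joint passes its speed limit or range.

## Working session

There is one attempt and no reset: what is moved stays moved. The work goes in short steps, Python scripts to look and compute and a tool call to move; the robot and the scene stay as the last step left them, time stands still between calls to the robot, and variables do not carry over. Pictures are saved under pics/ and viewed, at most 14 in all, crops included, and the job is handed in when it is done.

Besides the shell and the picture viewer there is one more tool, called after ">>>" as name(argument=value, ...), one argument or row to a line, values as JSON. carry_out: Moves the arm, as the interface text tells. Its arguments: {"type":"object","properties":{"steps":{"type":"array","items":{"type":"object","properties":{"angular":{"type":"array","items":{"type":"number"}},"dp":{"type":"array","items":{"type":"number"}},"claw":{"type":"number"}}}},"newtons":{"type":"number"}},"required":["steps"]}

```bash
mkdir -p pics; python3 - <<'E'
from rig import arm
import cv2, numpy as np
s=arm.observe(); print({k:np.round(s[k],3).tolist() for k in('t','position','ee_rot','width','ft_force')})
ims=[]
for c in('scene','top'):
    p,d=arm.snapshot(c); cv2.imwrite(f'pics/{c}0.png',p); np.save(f'{c}d.npy',d)
    P=arm.camera_params(c); print(c,P['fov_y'],np.round(np.linalg.inv(P['world_to_cam'])[:3,3],3))
    for n in['jar_dark_mid','jar_tan_mid','cup_mid','timer_mid','spice_tray','board','coaster','bowl','tea_light']:
        print(n,[(np.round(r['position'],3).tolist(),round(r['conf'],2)) for r in arm.mark_of(c,n)[:2]])
print(arm.observe()['t'])
E
```

```text
{'t': 0.0, 'position': [0.236, 0.578, 0.231], 'ee_rot': [0.193, 0.981, -0.001, -0.0], 'width': 1.003, 'ft_force': [-0.445, 0.258, 0.661]}
scene 48.067807407315904 [ 0.195 -0.682  1.024]
jar_dark_mid [([0.497, 0.346, 0.06], 0.61)]
jar_tan_mid [([0.494, 0.208, 0.058], 0.82), ([0.582, 0.271, 0.038], 0.51)]
cup_mid [([0.498, 0.274, 0.034], 0.65)]
timer_mid [([0.581, 0.272, 0.041], 0.51)]
spice_tray [([0.564, 0.277, 0.0], 0.97), ([0.496, 0.346, 0.059], 0.45)]
board [([0.458, -0.339, -0.002], 0.84)]
coaster [([0.46, -0.122, 0.002], 0.6)]
bowl [([0.616, 0.194, 0.008], 0.43)]
tea_light [([0.616, 0.352, 0.012], 0.63)]
top 57.19109246747793 [0.463 0.008 1.073]
jar_dark_mid [([0.498, 0.345, 0.061], 0.75)]
jar_tan_mid [([0.496, 0.21, 0.063], 0.85), ([0.616, 0.35, 0.009], 0.48)]
cup_mid [([0.493, 0.275, 0.032], 0.77)]
timer_mid [([0.583, 0.275, 0.042], 0.65)]
spice_tray [([0.564, 0.276, -0.001], 0.68)]
board [([0.463, -0.338, -0.001], 0.85)]
coaster [([0.468, -0.12, 0.004], 0.8)]
bowl [([0.613, 0.196, 0.004], 0.79)]
tea_light [([0.617, 0.349, 0.009], 0.61)]
1.0
```

View top.

View pics/top0.png

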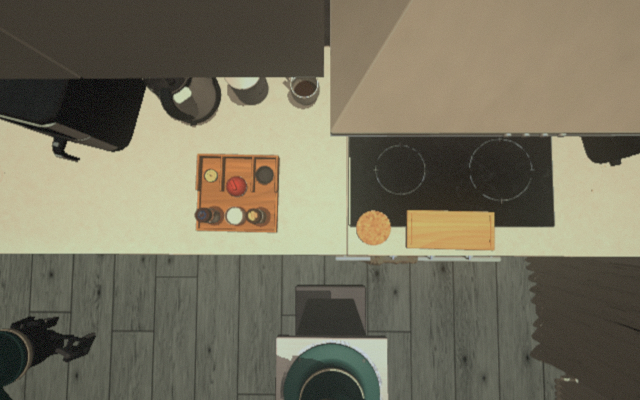

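View pics/scene0.png

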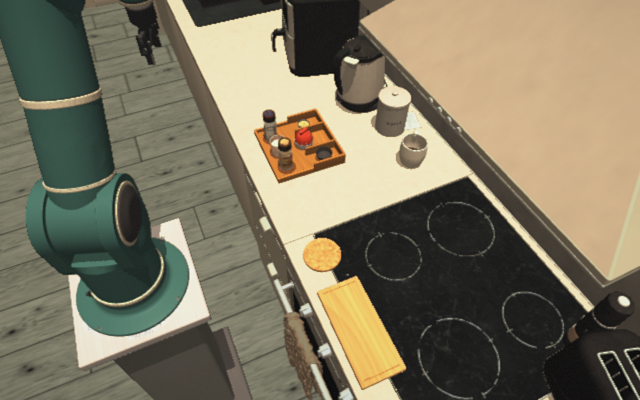

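>>> carry_out(
  steps=[
    {"angular":[0,0,7],"dp":[0,0,0],"claw":0.4},
    {"angular":[0,0,14],"dp":[0,0,0],"claw":0.4},
    {"angular":[0,0,21],"dp":[0,0,0],"claw":0.4},
    {"angular":[0,0,28],"dp":[0,0,0],"claw":0.4},
    {"angular":[0,0,34],"dp":[0,0,0],"claw":0.4},
  ],
  newtons=40,
)

```text
t: 1.42
position: [0.2363, 0.5786, 0.2313]
ee_rot: [0.474, 0.881, 0.0, 0.0]
ft_force: [0.2, 0.5, 0.3]
width: 0.699
grip_force: 0.0
```

>>> carry_out(
  steps=[
    {"angular":[0,0,7],"dp":[0,0,0],"claw":0.4},
    {"angular":[0,0,14],"dp":[0,0,0],"claw":0.4},
    {"angular":[0,0,21],"dp":[0,0,0],"claw":0.4},
    {"angular":[0,0,28],"dp":[0,0,0],"claw":0.4},
    {"angular":[0,0,33.7],"dp":[0,0,0],"claw":0.4},
  ],
)

```text
t: 1.83
position: [0.2363, 0.5786, 0.2313]
ee_rot: [0.709, 0.705, -0.0, 0.0]
ft_force: [-0.7, -0.1, -1.0]
width: 0.697
grip_force: 0.0
```

>>> carry_out(
  steps=[
    {"angular":[0,0,0],"dp":[-0.04,0,0],"claw":0.4},
    {"angular":[0,0,0],"dp":[-0.07,0.02,0],"claw":0.4},
    {"angular":[0,0,0],"dp":[-0.1,0.04,0],"claw":0.4},
    {"angular":[0,0,0],"dp":[-0.13,0.06,0],"claw":0.4},
    {"angular":[0,0,0],"dp":[-0.13,0.06,0],"claw":0.4},
  ],
)

```text
t: 2.25
position: [0.3008, 0.4433, 0.2318]
ee_rot: [0.709, 0.705, 0.0, 0.001]
ft_force: [1.6, -0.6, 0.9]
width: 0.701
grip_force: 0.0
```

>>> carry_out(
  steps=[
    {"dp":[-0.03,0.025,0],"claw":0.4},
    {"dp":[-0.06,0.05,0],"claw":0.4},
    {"dp":[-0.09,0.075,0],"claw":0.4},
    {"dp":[-0.12,0.1,0],"claw":0.4},
    {"dp":[-0.15,0.125,0],"claw":0.4},
  ],
)

```text
$.steps[0]: bad value
```

>>> carry_out(
  steps=[
    {"dp":[-0.025,0.02,0],"claw":0.4},
    {"dp":[-0.05,0.04,0],"claw":0.4},
    {"dp":[-0.07,0.06,0],"claw":0.4},
    {"dp":[-0.08,0.075,0],"claw":0.4},
    {"dp":[-0.08,0.075,0],"claw":0.4},
  ],
)

```text
$.steps[0]: bad value
```

```bash
cat > h.py <<'E'
from rig import arm
import cv2, numpy as np
def marks(c,names):
    for n in names: print(c,n,[(np.round(r['position'],4).tolist(),round(r['conf'],2)) for r in arm.mark_of(c,n)[:2]])
def st():
    s=arm.observe(); print({k:np.round(s[k],4).tolist() for k in('t','position','ee_rot','width')})
E
python3 - <<'E'
from h import *
st()
p,d=arm.snapshot('wrist'); cv2.imwrite('pics/w1.png',p)
marks('wrist',['jar_dark_mid','jar_tan_mid','cup_mid','timer_mid','spice_tray','bowl','tea_light'])
st()
E
```

```text
{'t': 2.25, 'position': [0.3008, 0.4433, 0.2318], 'ee_rot': [0.7091, 0.7051, 0.0001, 0.0007], 'width': 0.7014}
wrist jar_dark_mid [([0.4952, 0.3414, 0.0554], 0.9), ([0.6103, 0.3545, 0.0091], 0.29)]
wrist jar_tan_mid [([0.4934, 0.2118, 0.0612], 0.54)]
wrist cup_mid [([0.4952, 0.2743, 0.0325], 0.89), ([0.5844, 0.2735, 0.0427], 0.73)]
wrist timer_mid [([0.584, 0.27, 0.0404], 0.7)]
wrist spice_tray []
wrist bowl []
wrist tea_light [([0.6143, 0.3509, 0.0059], 0.79)]
{'t': 2.65, 'position': [0.2959, 0.4493, 0.2311], 'ee_rot': [0.7062, 0.7081, -0.0001, 0.0], 'width': 0.6975}
```

View pics/w1.png

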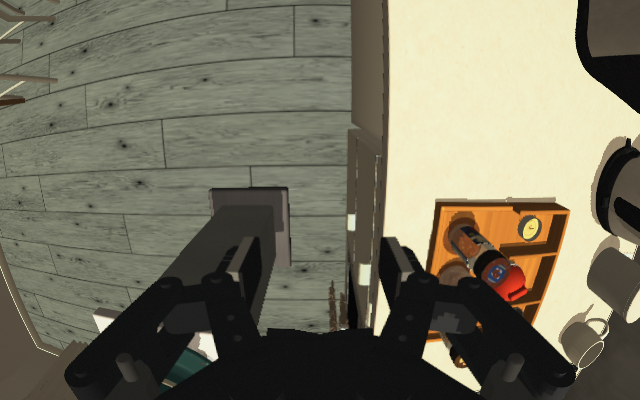

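>>> carry_out(
  steps=[
    {"angular":[0,0,0],"dp":[-0.03,0.025,0],"claw":0.4},
    {"angular":[0,0,0],"dp":[-0.06,0.05,0],"claw":0.4},
    {"angular":[0,0,0],"dp":[-0.09,0.075,0],"claw":0.4},
    {"angular":[0,0,0],"dp":[-0.12,0.1,0],"claw":0.4},
    {"angular":[0,0,0],"dp":[-0.15,0.125,0],"claw":0.4},
  ],
)

```text
t: 3.07
position: [0.4224, 0.2978, 0.2314]
ee_rot: [0.706, 0.708, 0.0, 0.0]
ft_force: [0.4, 0.5, -0.2]
width: 0.7
grip_force: 0.0
```

>>> carry_out(
  steps=[
    {"angular":[0,0,0],"dp":[-0.025,0.02,0],"claw":0.4},
    {"angular":[0,0,0],"dp":[-0.05,0.04,0],"claw":0.4},
    {"angular":[0,0,0],"dp":[-0.07,0.06,0],"claw":0.4},
    {"angular":[0,0,0],"dp":[-0.09,0.075,0],"claw":0.4},
    {"angular":[0,0,0],"dp":[-0.09,0.075,0],"claw":0.4},
  ],
)

```text
t: 3.48
position: [0.4994, 0.205, 0.2313]
ee_rot: [0.708, 0.706, -0.0, 0.001]
ft_force: [0.4, -0.3, -0.8]
width: 0.701
grip_force: 0.0
```

```bash
python3 - <<'E'
from h import *
st()
p,d=arm.snapshot('wrist'); cv2.imwrite('pics/w2.png',p)
marks('wrist',['jar_dark_mid','jar_tan_mid','cup_mid','timer_mid','spice_tray','bowl','tea_light'])
st()
E
```

```text
{'t': 3.4833, 'position': [0.4994, 0.205, 0.2313], 'ee_rot': [0.7084, 0.7058, -0.0002, 0.0009], 'width': 0.7009}
wrist jar_dark_mid [([0.4949, 0.3424, 0.0587], 0.82)]
wrist jar_tan_mid [([0.4931, 0.2087, 0.06], 0.84)]
wrist cup_mid [([0.4945, 0.2734, 0.0343], 0.86)]
wrist timer_mid [([0.5828, 0.2701, 0.0401], 0.96)]
wrist spice_tray [([0.5606, 0.274, 0.0037], 0.96)]
wrist bowl [([0.6142, 0.195, 0.0085], 0.85)]
wrist tea_light [([0.6124, 0.3534, 0.0066], 0.66), ([0.5872, 0.2755, 0.039], 0.66)]
{'t': 3.8833, 'position': [0.4964, 0.2098, 0.2313], 'ee_rot': [0.7061, 0.7081, -0.0, -0.0001], 'width': 0.7021}
```

View pics/w2.png

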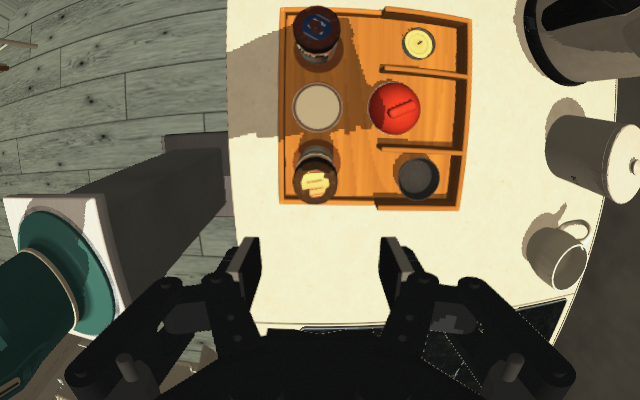

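>>> carry_out(
  steps=[
    {"angular":[0,0,0],"dp":[0,-0.001,0.04],"claw":0.4},
    {"angular":[0,0,0],"dp":[0,-0.001,0.08],"claw":0.4},
    {"angular":[0,0,0],"dp":[0,-0.001,0.12],"claw":0.4},
    {"angular":[0,0,0],"dp":[0,-0.001,0.15],"claw":0.4},
    {"angular":[0,0,0],"dp":[0,-0.001,0.173],"claw":0.4},
  ],
)

```text
t: 4.3
position: [0.4946, 0.209, 0.0557]
ee_rot: [0.706, 0.708, -0.001, -0.0]
ft_force: [-0.0, 0.0, -0.6]
width: 0.695
grip_force: 0.0
```

>>> carry_out(
  steps=[
    {"angular":[0,0,0],"dp":[0,0,0],"claw":0.4},
    {"angular":[0,0,0],"dp":[0,0,0],"claw":-0.3},
    {"angular":[0,0,0],"dp":[0,0,0],"claw":-0.3},
    {"angular":[0,0,0],"dp":[0,0,0],"claw":-0.3},
    {"angular":[0,0,0],"dp":[0,0,0],"claw":-0.3},
  ],
)

```text
t: 4.72
position: [0.4965, 0.2094, 0.0598]
ee_rot: [0.707, 0.708, 0.001, 0.0]
ft_force: [0.2, -0.4, -1.5]
width: 0.468
grip_force: 40.8
```

>>> carry_out(
  steps=[
    {"angular":[0,0,0],"dp":[0,0,0],"claw":-0.5},
    {"angular":[0,0,0],"dp":[0,0,0],"claw":-0.5},
    {"angular":[0,0,0],"dp":[0,0,0],"claw":-0.5},
    {"angular":[0,0,0],"dp":[0,0,0],"claw":-0.5},
    {"angular":[0,0,0],"dp":[0,0,0],"claw":-0.5},
  ],
)

```text
t: 5.13
position: [0.4964, 0.2094, 0.0594]
ee_rot: [0.707, 0.708, 0.001, 0.0]
ft_force: [-2.6, -0.0, 10.6]
width: 0.469
grip_force: 41.7
```

>>> carry_out(
  steps=[
    {"angular":[0,0,0],"dp":[0,0,-0.02],"claw":-0.5},
    {"angular":[0,0,0],"dp":[0,0,-0.05],"claw":-0.5},
    {"angular":[0,0,0],"dp":[0,0,-0.085],"claw":-0.5},
    {"angular":[0,0,0],"dp":[0,0,-0.12],"claw":-0.5},
    {"angular":[0,0,0],"dp":[0,0,-0.14],"claw":-0.5},
  ],
)

```text
t: 5.55
position: [0.4967, 0.2091, 0.2023]
ee_rot: [0.707, 0.707, 0.002, 0.0]
ft_force: [0.6, 0.5, -0.9]
width: 0.469
grip_force: 41.0
```

>>> carry_out(
  steps=[
    {"angular":[0,0,0],"dp":[-0.02,0,0],"claw":-0.5},
    {"angular":[0,0,0],"dp":[-0.05,0,0],"claw":-0.5},
    {"angular":[0,0,0],"dp":[-0.09,-0.005,0],"claw":-0.5},
    {"angular":[0,0,0],"dp":[-0.13,-0.01,0],"claw":-0.5},
    {"angular":[0,0,0],"dp":[-0.17,-0.015,0],"claw":-0.5},
  ],
)

```text
t: 5.97
position: [0.4805, 0.0374, 0.1988]
ee_rot: [0.706, 0.708, 0.0, 0.0]
ft_force: [1.5, -0.4, -0.9]
width: 0.469
grip_force: 41.0
```

>>> carry_out(
  steps=[
    {"angular":[0,0,0],"dp":[-0.04,0,0],"claw":-0.5},
    {"angular":[0,0,0],"dp":[-0.08,0,0],"claw":-0.5},
    {"angular":[0,0,0],"dp":[-0.12,-0.005,0],"claw":-0.5},
    {"angular":[0,0,0],"dp":[-0.16,-0.01,0],"claw":-0.5},
    {"angular":[0,0,0],"dp":[-0.2,-0.01,0],"claw":-0.5},
  ],
)

```text
t: 6.38
position: [0.4703, -0.1629, 0.1989]
ee_rot: [0.707, 0.708, 0.001, 0.0]
ft_force: [1.6, -0.6, -0.1]
width: 0.471
grip_force: 41.0
```

>>> carry_out(
  steps=[
    {"angular":[0,0,0],"dp":[-0.04,0,0],"claw":-0.5},
    {"angular":[0,0,0],"dp":[-0.08,0,0],"claw":-0.5},
    {"angular":[0,0,0],"dp":[-0.12,-0.005,0],"claw":-0.5},
    {"angular":[0,0,0],"dp":[-0.16,-0.01,0],"claw":-0.5},
    {"angular":[0,0,0],"dp":[-0.19,-0.01,0],"claw":-0.5},
  ],
)

```text
t: 6.8
position: [0.46, -0.3545, 0.199]
ee_rot: [0.707, 0.707, -0.0, 0.0]
ft_force: [-0.0, 0.4, -0.4]
width: 0.47
grip_force: 41.0
```

>>> carry_out(
  steps=[
    {"angular":[0,0,0],"dp":[-0.025,0,0],"claw":-0.5},
    {"angular":[0,0,0],"dp":[-0.045,0,0],"claw":-0.5},
    {"angular":[0,0,0],"dp":[-0.06,0,0],"claw":-0.5},
    {"angular":[0,0,0],"dp":[-0.068,0,0],"claw":-0.5},
    {"angular":[0,0,0],"dp":[-0.068,0,0],"claw":-0.5},
  ],
)

```text
t: 7.22
position: [0.4611, -0.4205, 0.1985]
ee_rot: [0.707, 0.707, -0.0, 0.0]
ft_force: [-0.2, -0.1, -1.5]
width: 0.466
grip_force: 41.0
```

```bash
python3 - <<'E'
from h import *
arm.snapshot('wrist'); arm.snapshot('wrist');st()
p,d=arm.snapshot('wrist'); cv2.imwrite('pics/w3.png',p)
marks('wrist',['jar_tan_mid','board','coaster'])
st()
E
```

```text
{'t': 7.3167, 'position': [0.4619, -0.4184, 0.1984], 'ee_rot': [0.7065, 0.7077, 0.0002, -0.0001], 'width': 0.4725}
wrist jar_tan_mid [([0.4588, -0.4203, 0.2005], 0.93)]
wrist board [([0.4599, -0.3386, 0.0019], 0.9)]
wrist coaster []
{'t': 7.5167, 'position': [0.4622, -0.4181, 0.1985], 'ee_rot': [0.7062, 0.708, 0.0003, 0.0], 'width': 0.4647}
```

View pics/w3.png

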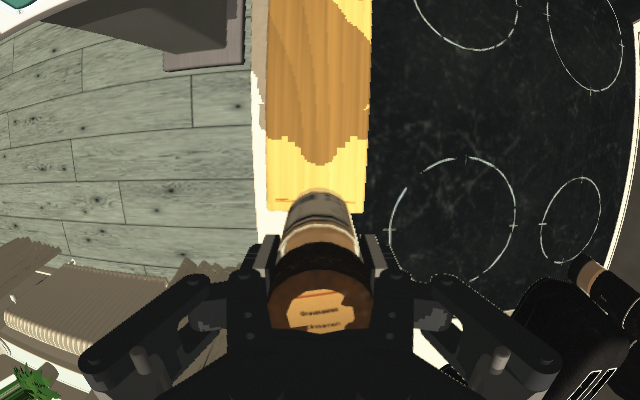

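>>> carry_out(
  steps=[
    {"angular":[0,0,0],"dp":[0,0,0.04],"claw":-0.5},
    {"angular":[0,0,0],"dp":[0,0,0.08],"claw":-0.5},
    {"angular":[0,0,0],"dp":[0,0,0.11],"claw":-0.5},
    {"angular":[0,0,0],"dp":[0,0,0.125],"claw":-0.5},
    {"angular":[0,0,0],"dp":[0,0,0.131],"claw":-0.5},
  ],
)

```text
t: 7.93
position: [0.4612, -0.418, 0.0654]
ee_rot: [0.706, 0.708, -0.0, -0.001]
ft_force: [-10.5, 5.8, 34.4]
width: 0.472
grip_force: 44.3
```

>>> carry_out(
  steps=[
    {"angular":[0,0,0],"dp":[0,0,0],"claw":-0.5},
    {"angular":[0,0,0],"dp":[0,0,0],"claw":-0.5},
    {"angular":[0,0,0],"dp":[0,0,0.001],"claw":-0.5},
    {"angular":[0,0,0],"dp":[0,0,0.001],"claw":-0.5},
  ],
)

```text
t: 8.27
position: [0.4624, -0.4194, 0.0675]
ee_rot: [0.707, 0.708, 0.0, 0.001]
ft_force: [-0.5, -0.1, -1.1]
width: 0.467
grip_force: 40.7
```

>>> carry_out(
  steps=[
    {"angular":[0,0,0],"dp":[0,0,0],"claw":0.1},
    {"angular":[0,0,0],"dp":[0,0,0],"claw":0.2},
    {"angular":[0,0,0],"dp":[0,0,0],"claw":0.4},
    {"angular":[0,0,0],"dp":[0,0,0],"claw":0.4},
    {"angular":[0,0,0],"dp":[0,0,0],"claw":0.4},
  ],
)

```text
t: 8.68
position: [0.4618, -0.4191, 0.0665]
ee_rot: [0.707, 0.708, 0.0, 0.0]
ft_force: [0.7, 0.1, 0.7]
width: 0.697
grip_force: 0.0
```

>>> carry_out(
  steps=[
    {"angular":[0,0,0],"dp":[0,0,-0.02],"claw":0.4},
    {"angular":[0,0,0],"dp":[0,0,-0.05],"claw":0.4},
    {"angular":[0,0,0],"dp":[0,0,-0.085],"claw":0.4},
    {"angular":[0,0,0],"dp":[0,0,-0.12],"claw":0.4},
    {"angular":[0,0,0],"dp":[0,0,-0.13],"claw":0.4},
  ],
)

```text
t: 9.1
position: [0.4626, -0.4206, 0.2014]
ee_rot: [0.707, 0.707, 0.0, 0.003]
ft_force: [0.1, -0.3, 1.8]
width: 0.698
grip_force: 0.0
```

```bash
python3 - <<'E'
from h import *
p,d=arm.snapshot('wrist'); cv2.imwrite('pics/w4.png',p)
marks('wrist',['jar_tan_mid','board','coaster'])
arm.snapshot('top'); marks('top',['jar_tan_mid'])
st()
E
```

```text
wrist jar_tan_mid [([0.4609, -0.4191, 0.0661], 0.86)]
wrist board []
wrist coaster []
top jar_tan_mid [([0.4626, -0.4196, 0.068], 0.74)]
{'t': 9.4, 'position': [0.4614, -0.4186, 0.195], 'ee_rot': [0.7066, 0.7076, -0.0002, -0.0009], 'width': 0.7018}
```

>>> carry_out(
  steps=[
    {"angular":[0,0,0],"dp":[0.02,0,0],"claw":0.4},
    {"angular":[0,0,0],"dp":[0.06,0,0],"claw":0.4},
    {"angular":[0,0,0],"dp":[0.1,0,0],"claw":0.4},
    {"angular":[0,0,0],"dp":[0.14,0,0],"claw":0.4},
    {"angular":[0,0,0],"dp":[0.18,0,0],"claw":0.4},
  ],
)

```text
t: 9.82
position: [0.4606, -0.2372, 0.1952]
ee_rot: [0.707, 0.708, -0.001, -0.001]
ft_force: [1.4, 0.6, -0.1]
width: 0.701
grip_force: 0.0
```

>>> carry_out(
  steps=[
    {"angular":[0,0,0],"dp":[0.04,0,0],"claw":0.4},
    {"angular":[0,0,0],"dp":[0.08,0,0],"claw":0.4},
    {"angular":[0,0,0],"dp":[0.12,0,0],"claw":0.4},
    {"angular":[0,0,0],"dp":[0.16,0,0],"claw":0.4},
    {"angular":[0,0,0],"dp":[0.2,0,0],"claw":0.4},
  ],
)

```text
t: 10.23
position: [0.4604, -0.0372, 0.1956]
ee_rot: [0.707, 0.708, -0.0, -0.0]
ft_force: [1.5, 0.5, -0.2]
width: 0.704
grip_force: 0.0
```

>>> carry_out(
  steps=[
    {"angular":[0,0,0],"dp":[0.04,0.01,0],"claw":0.4},
    {"angular":[0,0,0],"dp":[0.08,0.02,0],"claw":0.4},
    {"angular":[0,0,0],"dp":[0.12,0.03,0],"claw":0.4},
    {"angular":[0,0,0],"dp":[0.16,0.0345,0],"claw":0.4},
    {"angular":[0,0,0],"dp":[0.2,0.0345,0],"claw":0.4},
  ],
)

```text
t: 10.65
position: [0.4954, 0.1629, 0.1953]
ee_rot: [0.707, 0.708, -0.001, -0.0]
ft_force: [1.4, -0.5, -0.6]
width: 0.702
grip_force: 0.0
```

>>> carry_out(
  steps=[
    {"angular":[0,0,0],"dp":[0.04,0,0],"claw":0.4},
    {"angular":[0,0,0],"dp":[0.08,0,0],"claw":0.4},
    {"angular":[0,0,0],"dp":[0.12,0,0],"claw":0.4},
    {"angular":[0,0,0],"dp":[0.15,0,0],"claw":0.4},
    {"angular":[0,0,0],"dp":[0.17,0,0],"claw":0.4},
  ],
)

```text
t: 11.07
position: [0.4938, 0.3344, 0.1948]
ee_rot: [0.705, 0.709, -0.001, -0.0]
ft_force: [-0.3, -0.5, 0.4]
width: 0.697
grip_force: 0.0
```

```bash
python3 - <<'E'
from h import *
arm.snapshot('wrist');arm.snapshot('wrist');arm.snapshot('wrist')
marks('wrist',['jar_dark_mid','cup_mid','timer_mid'])
st()
E
```

```text
wrist jar_dark_mid [([0.4946, 0.343, 0.0599], 0.65)]
wrist cup_mid [([0.4958, 0.2713, 0.0348], 0.58)]
wrist timer_mid [([0.5859, 0.2722, 0.041], 0.87)]
{'t': 11.3667, 'position': [0.4953, 0.3297, 0.1957], 'ee_rot': [0.7071, 0.7071, -0.0006, 0.0002], 'width': 0.7042}
```

>>> carry_out(
  steps=[
    {"angular":[0,0,0],"dp":[0.0135,0,0.02],"claw":0.4},
    {"angular":[0,0,0],"dp":[0.0135,0,0.055],"claw":0.4},
    {"angular":[0,0,0],"dp":[0.0135,0,0.09],"claw":0.4},
    {"angular":[0,0,0],"dp":[0.0135,0,0.12],"claw":0.4},
    {"angular":[0,0,0],"dp":[0.0135,0,0.1375],"claw":0.4},
  ],
)

```text
t: 11.78
position: [0.4942, 0.3424, 0.0556]
ee_rot: [0.707, 0.707, -0.002, 0.0]
ft_force: [-0.7, -0.2, -0.1]
width: 0.7
grip_force: 0.0
```

>>> carry_out(
  steps=[
    {"angular":[0,0,0],"dp":[0,0,0],"claw":0.4},
    {"angular":[0,0,0],"dp":[0,0,0],"claw":-0.5},
    {"angular":[0,0,0],"dp":[0,0,0],"claw":-0.5},
    {"angular":[0,0,0],"dp":[0,0,0],"claw":-0.5},
    {"angular":[0,0,0],"dp":[0,0,0],"claw":-0.5},
  ],
)

```text
t: 12.2
position: [0.4957, 0.3448, 0.0602]
ee_rot: [0.707, 0.708, 0.001, 0.0]
ft_force: [-0.4, 0.5, -0.5]
width: 0.469
grip_force: 41.5
```

>>> carry_out(
  steps=[
    {"angular":[0,0,0],"dp":[0,0,0],"claw":-0.5},
    {"angular":[0,0,0],"dp":[0,0,0],"claw":-0.5},
    {"angular":[0,0,0],"dp":[0,0,0],"claw":-0.5},
  ],
)

```text
t: 12.45
position: [0.4957, 0.3448, 0.06]
ee_rot: [0.707, 0.708, 0.001, 0.0]
ft_force: [-1.0, -0.5, 9.0]
width: 0.469
grip_force: 42.3
```

>>> carry_out(
  steps=[
    {"angular":[0,0,0],"dp":[0,0,-0.02],"claw":-0.5},
    {"angular":[0,0,0],"dp":[0,0,-0.05],"claw":-0.5},
    {"angular":[0,0,0],"dp":[0,0,-0.085],"claw":-0.5},
    {"angular":[0,0,0],"dp":[0,0,-0.12],"claw":-0.5},
    {"angular":[0,0,0],"dp":[0,0,-0.14],"claw":-0.5},
  ],
)

```text
t: 12.87
position: [0.496, 0.3448, 0.203]
ee_rot: [0.707, 0.708, 0.002, 0.0]
ft_force: [0.5, 0.0, -0.7]
width: 0.468
grip_force: 41.6
```

>>> carry_out(
  steps=[
    {"angular":[0,0,0],"dp":[-0.02,0,0],"claw":-0.5},
    {"angular":[0,0,0],"dp":[-0.06,0,0],"claw":-0.5},
    {"angular":[0,0,0],"dp":[-0.1,0,0],"claw":-0.5},
    {"angular":[0,0,0],"dp":[-0.14,0,0],"claw":-0.5},
    {"angular":[0,0,0],"dp":[-0.18,0,0],"claw":-0.5},
  ],
)

```text
t: 13.28
position: [0.495, 0.1628, 0.1992]
ee_rot: [0.706, 0.708, 0.0, -0.0]
ft_force: [1.5, -0.1, -0.8]
width: 0.47
grip_force: 41.6
```

>>> carry_out(
  steps=[
    {"angular":[0,0,0],"dp":[-0.04,-0.01,0],"claw":-0.5},
    {"angular":[0,0,0],"dp":[-0.08,-0.02,0],"claw":-0.5},
    {"angular":[0,0,0],"dp":[-0.12,-0.03,0],"claw":-0.5},
    {"angular":[0,0,0],"dp":[-0.16,-0.034,0],"claw":-0.5},
    {"angular":[0,0,0],"dp":[-0.2,-0.034,0],"claw":-0.5},
  ],
)

```text
t: 13.7
position: [0.4605, -0.0372, 0.1994]
ee_rot: [0.706, 0.708, 0.001, -0.0]
ft_force: [0.7, 0.5, -1.0]
width: 0.471
grip_force: 41.6
```

>>> carry_out(
  steps=[
    {"angular":[0,0,0],"dp":[-0.04,0,0],"claw":-0.5},
    {"angular":[0,0,0],"dp":[-0.08,0,0],"claw":-0.5},
    {"angular":[0,0,0],"dp":[-0.12,0,0],"claw":-0.5},
    {"angular":[0,0,0],"dp":[-0.16,0,0],"claw":-0.5},
    {"angular":[0,0,0],"dp":[-0.2,0,0],"claw":-0.5},
  ],
)

```text
t: 14.12
position: [0.4617, -0.2374, 0.1994]
ee_rot: [0.706, 0.708, 0.0, 0.0]
ft_force: [1.0, 0.2, -0.5]
width: 0.466
grip_force: 41.6
```

>>> carry_out(
  steps=[
    {"angular":[0,0,0],"dp":[-0.04,0,0],"claw":-0.5},
    {"angular":[0,0,0],"dp":[-0.075,0,0],"claw":-0.5},
    {"angular":[0,0,0],"dp":[-0.095,0,0],"claw":-0.5},
    {"angular":[0,0,0],"dp":[-0.1,0,0],"claw":-0.5},
    {"angular":[0,0,0],"dp":[-0.1,0,0],"claw":-0.5},
  ],
)

```text
t: 14.53
position: [0.4615, -0.3372, 0.1989]
ee_rot: [0.707, 0.707, -0.0, 0.0]
ft_force: [-0.1, 0.2, -1.5]
width: 0.471
grip_force: 41.5
```

>>> carry_out(
  steps=[
    {"angular":[0,0,0],"dp":[0,0,0.0],"claw":-0.5},
    {"angular":[0,0,0],"dp":[0,0,0],"claw":-0.5},
    {"angular":[0,0,0],"dp":[0,0,0],"claw":-0.5},
  ],
)

```text
t: 14.78
position: [0.4626, -0.3343, 0.199]
ee_rot: [0.706, 0.708, 0.0, -0.0]
ft_force: [0.4, -0.4, -0.7]
width: 0.468
grip_force: 41.5
```

>>> carry_out(
  steps=[
    {"angular":[0,0,0],"dp":[0,0,0.04],"claw":-0.5},
    {"angular":[0,0,0],"dp":[0,0,0.08],"claw":-0.5},
    {"angular":[0,0,0],"dp":[0,0,0.11],"claw":-0.5},
    {"angular":[0,0,0],"dp":[0,0,0.124],"claw":-0.5},
    {"angular":[0,0,0],"dp":[0,0,0.128],"claw":-0.5},
  ],
)

```text
t: 15.2
position: [0.4615, -0.3344, 0.069]
ee_rot: [0.706, 0.708, -0.0, -0.001]
ft_force: [0.1, 0.5, -0.6]
width: 0.468
grip_force: 41.6
```

>>> carry_out(
  steps=[
    {"angular":[0,0,0],"dp":[0,0,0.001],"claw":-0.5},
    {"angular":[0,0,0],"dp":[0,0,0.003],"claw":-0.5},
    {"angular":[0,0,0],"dp":[0,0,0.003],"claw":-0.5},
    {"angular":[0,0,0],"dp":[0,0,0.003],"claw":-0.5},
  ],
)

```text
t: 15.53
position: [0.4628, -0.3359, 0.0692]
ee_rot: [0.707, 0.708, 0.0, 0.001]
ft_force: [-0.6, -0.0, -1.6]
width: 0.466
grip_force: 41.6
```

>>> carry_out(
  steps=[
    {"angular":[0,0,0],"dp":[0,0,0],"claw":0.1},
    {"angular":[0,0,0],"dp":[0,0,0],"claw":0.2},
    {"angular":[0,0,0],"dp":[0,0,0],"claw":0.4},
    {"angular":[0,0,0],"dp":[0,0,0],"claw":0.4},
    {"angular":[0,0,0],"dp":[0,0,0],"claw":0.4},
  ],
)

```text
t: 15.95
position: [0.4622, -0.3356, 0.068]
ee_rot: [0.707, 0.708, 0.0, 0.0]
ft_force: [-0.6, 1.1, 0.4]
width: 0.698
grip_force: 0.0
```

>>> carry_out(
  steps=[
    {"angular":[0,0,0],"dp":[0,0,-0.02],"claw":0.4},
    {"angular":[0,0,0],"dp":[0,0,-0.05],"claw":0.4},
    {"angular":[0,0,0],"dp":[0,0,-0.085],"claw":0.4},
    {"angular":[0,0,0],"dp":[0,0,-0.12],"claw":0.4},
    {"angular":[0,0,0],"dp":[0,0,-0.13],"claw":0.4},
  ],
)

```text
t: 16.37
position: [0.4631, -0.337, 0.2025]
ee_rot: [0.707, 0.707, 0.001, 0.003]
ft_force: [-0.2, -0.5, 0.7]
width: 0.705
grip_force: 0.0
```

>>> carry_out(
  steps=[
    {"angular":[0,0,0],"dp":[0.02,0,0],"claw":0.4},
    {"angular":[0,0,0],"dp":[0.06,0,0],"claw":0.4},
    {"angular":[0,0,0],"dp":[0.1,0,0],"claw":0.4},
    {"angular":[0,0,0],"dp":[0.14,0,0],"claw":0.4},
    {"angular":[0,0,0],"dp":[0.18,0,0],"claw":0.4},
  ],
)

```text
t: 16.78
position: [0.4614, -0.1539, 0.1977]
ee_rot: [0.707, 0.707, 0.0, 0.0]
ft_force: [1.0, -0.1, 0.6]
width: 0.696
grip_force: 0.0
```

```bash
python3 - <<'E'
from h import *
arm.snapshot('top'); marks('top',['jar_tan_mid','jar_dark_mid','cup_mid','timer_mid','coaster'])
st()
E
```

```text
top jar_tan_mid [([0.4598, -0.4211, 0.0732], 0.48)]
top jar_dark_mid [([0.5844, 0.2708, 0.0405], 0.67)]
top cup_mid [([0.495, 0.2733, 0.0326], 0.67), ([0.5621, 0.276, -0.0016], 0.6)]
top timer_mid [([0.5832, 0.272, 0.0389], 0.78)]
top coaster [([0.4614, -0.1174, -0.0028], 0.92)]
{'t': 17.0833, 'position': [0.4618, -0.1566, 0.1979], 'ee_rot': [0.707, 0.7072, -0.0001, 0.0002], 'width': 0.6976}
```

>>> carry_out(
  steps=[
    {"angular":[0,0,0],"dp":[0.04,0,0],"claw":0.55},
    {"angular":[0,0,0],"dp":[0.08,0,0],"claw":0.55},
    {"angular":[0,0,0],"dp":[0.12,0.005,0],"claw":0.55},
    {"angular":[0,0,0],"dp":[0.16,0.015,0],"claw":0.55},
    {"angular":[0,0,0],"dp":[0.2,0.02,0],"claw":0.55},
  ],
)

```text
t: 17.5
position: [0.4824, 0.0449, 0.198]
ee_rot: [0.708, 0.707, 0.0, 0.0]
ft_force: [1.8, 0.4, 0.4]
width: 0.774
grip_force: 0.0
```

>>> carry_out(
  steps=[
    {"angular":[0,0,0],"dp":[0.04,0.01,0],"claw":0.55},
    {"angular":[0,0,0],"dp":[0.08,0.014,0],"claw":0.55},
    {"angular":[0,0,0],"dp":[0.12,0.014,0],"claw":0.55},
    {"angular":[0,0,0],"dp":[0.16,0.014,0],"claw":0.55},
    {"angular":[0,0,0],"dp":[0.19,0.014,0],"claw":0.55},
  ],
)

```text
t: 17.92
position: [0.4957, 0.2365, 0.1975]
ee_rot: [0.707, 0.707, -0.0, -0.0]
ft_force: [-0.6, -0.7, -0.0]
width: 0.778
grip_force: 0.0
```

>>> carry_out(
  steps=[
    {"angular":[0,0,0],"dp":[0.025,0,0],"claw":0.55},
    {"angular":[0,0,0],"dp":[0.039,0,0],"claw":0.55},
    {"angular":[0,0,0],"dp":[0.039,0,0],"claw":0.55},
    {"angular":[0,0,0],"dp":[0.039,0,0],"claw":0.55},
  ],
)

```text
t: 18.25
position: [0.4959, 0.2722, 0.1974]
ee_rot: [0.707, 0.707, -0.0, 0.0]
ft_force: [0.3, -0.1, -0.4]
width: 0.774
grip_force: 0.0
```

```bash
python3 - <<'E'
from h import *
p,d=arm.snapshot('wrist');cv2.imwrite('pics/w5.png',p); st()
marks('wrist',['cup_mid','timer_mid'])
st()
E
```

```text
{'t': 18.3, 'position': [0.496, 0.2715, 0.1976], 'ee_rot': [0.7074, 0.7068, -0.0004, 0.0003], 'width': 0.7753}
wrist cup_mid [([0.4938, 0.2719, 0.0314], 0.96), ([0.6183, 0.1938, 0.0081], 0.16)]
wrist timer_mid [([0.5835, 0.2749, 0.0404], 0.98), ([0.4925, 0.2727, 0.0333], 0.34)]
{'t': 18.4, 'position': [0.4959, 0.2715, 0.1978], 'ee_rot': [0.7075, 0.7067, -0.0001, 0.0002], 'width': 0.778}
```

View pics/w5.png

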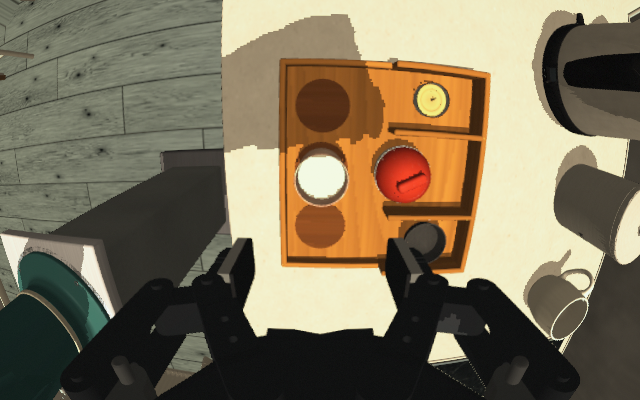

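>>> carry_out(
  steps=[
    {"angular":[0,0,0],"dp":[0.001,-0.001,0.03],"claw":0.55},
    {"angular":[0,0,0],"dp":[0.001,-0.001,0.065],"claw":0.55},
    {"angular":[0,0,0],"dp":[0.001,-0.001,0.1],"claw":0.55},
    {"angular":[0,0,0],"dp":[0.001,-0.001,0.13],"claw":0.55},
    {"angular":[0,0,0],"dp":[0.001,-0.001,0.15],"claw":0.55},
  ],
)

```text
t: 18.82
position: [0.4937, 0.2725, 0.0453]
ee_rot: [0.707, 0.707, -0.001, 0.0]
ft_force: [0.7, -1.1, -0.1]
width: 0.775
grip_force: 0.0
```

>>> carry_out(
  steps=[
    {"angular":[0,0,0],"dp":[0,0,0.01],"claw":0.55},
    {"angular":[0,0,0],"dp":[0,0,0.016],"claw":0.55},
    {"angular":[0,0,0],"dp":[0,0,0.02],"claw":0.55},
    {"angular":[0,0,0],"dp":[0,0,0.02],"claw":0.55},
    {"angular":[0,0,0],"dp":[0,0,0.02],"claw":-0.3},
  ],
)

```text
t: 19.23
position: [0.4949, 0.2746, 0.0288]
ee_rot: [0.707, 0.708, 0.001, 0.0]
ft_force: [0.4, -0.1, 0.8]
width: 0.65
grip_force: 1.1
```

>>> carry_out(
  steps=[
    {"angular":[0,0,0],"dp":[0,0,0],"claw":-0.3},
    {"angular":[0,0,0],"dp":[0,0,0],"claw":-0.3},
    {"angular":[0,0,0],"dp":[0,0,0],"claw":-0.3},
    {"angular":[0,0,0],"dp":[0,0,0],"claw":-0.3},
    {"angular":[0,0,0],"dp":[0,0,0],"claw":-0.3},
  ],
)

```text
t: 19.65
position: [0.4949, 0.2748, 0.0291]
ee_rot: [0.707, 0.708, 0.001, 0.0]
ft_force: [-0.6, -1.1, 6.3]
width: 0.584
grip_force: 40.3
```

>>> carry_out(
  steps=[
    {"angular":[0,0,0],"dp":[0,0,-0.01],"claw":-0.3},
    {"angular":[0,0,0],"dp":[0,0,-0.03],"claw":-0.3},
    {"angular":[0,0,0],"dp":[0,0,-0.055],"claw":-0.3},
    {"angular":[0,0,0],"dp":[0,0,-0.075],"claw":-0.3},
    {"angular":[0,0,0],"dp":[0,0,-0.08],"claw":-0.3},
  ],
)

```text
t: 20.07
position: [0.4956, 0.2751, 0.1119]
ee_rot: [0.707, 0.708, 0.002, 0.0]
ft_force: [0.9, 0.5, -0.6]
width: 0.579
grip_force: 42.0
```

```bash
python3 - <<'E'
from h import *
arm.snapshot('wrist'); st()
marks('wrist',['cup_mid','timer_mid'])
st()
E
```

```text
{'t': 20.1167, 'position': [0.4954, 0.2752, 0.1112], 'ee_rot': [0.7066, 0.7076, 0.0022, 0.0002], 'width': 0.5857}
wrist cup_mid [([0.4929, 0.2732, 0.1145], 0.66)]
wrist timer_mid [([0.5807, 0.2739, 0.0417], 0.79)]
{'t': 20.2167, 'position': [0.4942, 0.2747, 0.1082], 'ee_rot': [0.7065, 0.7077, 0.0005, -0.0], 'width': 0.585}
```

>>> carry_out(
  steps=[
    {"angular":[0,0,0],"dp":[-0.02,0,-0.01],"claw":-0.3},
    {"angular":[0,0,0],"dp":[-0.05,0,-0.01],"claw":-0.3},
    {"angular":[0,0,0],"dp":[-0.09,0,-0.01],"claw":-0.3},
    {"angular":[0,0,0],"dp":[-0.13,0,-0.01],"claw":-0.3},
    {"angular":[0,0,0],"dp":[-0.17,0,-0.01],"claw":-0.3},
  ],
)

```text
t: 20.63
position: [0.4935, 0.1028, 0.1169]
ee_rot: [0.706, 0.708, -0.001, -0.0]
ft_force: [1.2, -0.1, -1.3]
width: 0.581
grip_force: 42.1
```

>>> carry_out(
  steps=[
    {"angular":[0,0,0],"dp":[-0.04,-0.01,0],"claw":-0.3},
    {"angular":[0,0,0],"dp":[-0.08,-0.02,0],"claw":-0.3},
    {"angular":[0,0,0],"dp":[-0.12,-0.03,0],"claw":-0.3},
    {"angular":[0,0,0],"dp":[-0.16,-0.034,0],"claw":-0.3},
    {"angular":[0,0,0],"dp":[-0.2,-0.034,0],"claw":-0.3},
  ],
)

```text
t: 21.05
position: [0.4589, -0.0972, 0.1171]
ee_rot: [0.707, 0.708, -0.0, -0.001]
ft_force: [1.8, 0.0, -2.1]
width: 0.585
grip_force: 42.1
```

>>> carry_out(
  steps=[
    {"angular":[0,0,0],"dp":[-0.04,0,0],"claw":-0.3},
    {"angular":[0,0,0],"dp":[-0.08,0,0],"claw":-0.3},
    {"angular":[0,0,0],"dp":[-0.115,0,0],"claw":-0.3},
    {"angular":[0,0,0],"dp":[-0.145,0,0],"claw":-0.3},
    {"angular":[0,0,0],"dp":[-0.16,0,0],"claw":-0.3},
  ],
)

```text
t: 21.47
position: [0.4596, -0.2594, 0.117]
ee_rot: [0.708, 0.706, -0.001, -0.0]
ft_force: [-0.6, 0.5, -2.2]
width: 0.582
grip_force: 42.1
```

>>> carry_out(
  steps=[
    {"angular":[0,0,0],"dp":[0,0,0.0],"claw":-0.3},
    {"angular":[0,0,0],"dp":[0,0,0],"claw":-0.3},
    {"angular":[0,0,0],"dp":[0,0,0],"claw":-0.3},
  ],
)

```text
t: 21.72
position: [0.4607, -0.2548, 0.1171]
ee_rot: [0.706, 0.708, -0.0, -0.001]
ft_force: [0.3, 0.6, -1.2]
width: 0.584
grip_force: 42.1
```

```bash
python3 - <<'E'
from h import *
p,d=arm.snapshot('wrist'); st();cv2.imwrite('pics/w6.png',p)
marks('wrist',['cup_mid','jar_dark_mid','jar_tan_mid','board'])
st()
E
```

```text
{'t': 21.7667, 'position': [0.4609, -0.2545, 0.1172], 'ee_rot': [0.7062, 0.708, -0.0001, -0.0006], 'width': 0.5798}
wrist cup_mid [([0.4583, -0.2574, 0.1202], 0.6)]
wrist jar_dark_mid []
wrist jar_tan_mid []
wrist board []
{'t': 21.9667, 'position': [0.4612, -0.2549, 0.1178], 'ee_rot': [0.7062, 0.708, 0.0001, -0.0001], 'width': 0.5781}
```

View pics/w6.png

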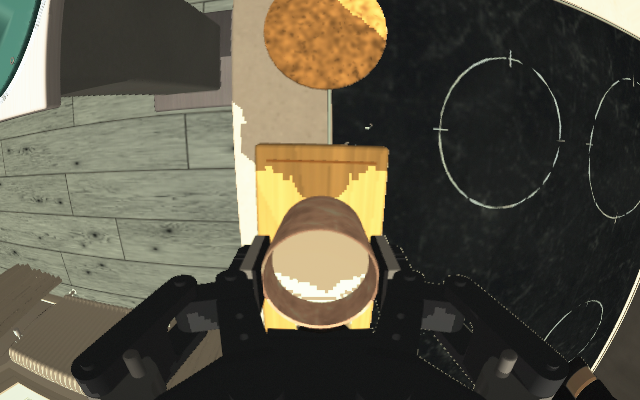

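>>> carry_out(
  steps=[
    {"angular":[0,0,0],"dp":[0,0,0.03],"claw":-0.3},
    {"angular":[0,0,0],"dp":[0,0,0.055],"claw":-0.3},
    {"angular":[0,0,0],"dp":[0,0,0.07],"claw":-0.3},
    {"angular":[0,0,0],"dp":[0,0,0.076],"claw":-0.3},
    {"angular":[0,0,0],"dp":[0,0,0.078],"claw":-0.3},
  ],
)

```text
t: 22.38
position: [0.4606, -0.2553, 0.0391]
ee_rot: [0.707, 0.708, -0.0, -0.001]
ft_force: [0.4, 0.4, -0.9]
width: 0.579
grip_force: 42.1
```

>>> carry_out(
  steps=[
    {"angular":[0,0,0],"dp":[0,0,0.001],"claw":-0.3},
    {"angular":[0,0,0],"dp":[0,0,0.003],"claw":-0.3},
    {"angular":[0,0,0],"dp":[0,0,0.003],"claw":-0.3},
    {"angular":[0,0,0],"dp":[0,0,0.003],"claw":-0.3},
  ],
)

```text
t: 22.72
position: [0.4614, -0.2557, 0.0375]
ee_rot: [0.707, 0.708, 0.0, 0.0]
ft_force: [-0.0, -0.5, -1.9]
width: 0.581
grip_force: 42.1
```

>>> carry_out(
  steps=[
    {"angular":[0,0,0],"dp":[0,0,0],"claw":0.25},
    {"angular":[0,0,0],"dp":[0,0,0],"claw":0.4},
    {"angular":[0,0,0],"dp":[0,0,0],"claw":0.55},
    {"angular":[0,0,0],"dp":[0,0,0],"claw":0.55},
    {"angular":[0,0,0],"dp":[0,0,0],"claw":0.55},
  ],
)

```text
t: 23.13
position: [0.4611, -0.2556, 0.0369]
ee_rot: [0.707, 0.708, -0.0, 0.0]
ft_force: [-0.5, 0.2, 0.2]
width: 0.777
grip_force: 0.0
```

>>> carry_out(
  steps=[
    {"angular":[0,0,0],"dp":[0,0,-0.02],"claw":0.55},
    {"angular":[0,0,0],"dp":[0,0,-0.05],"claw":0.55},
    {"angular":[0,0,0],"dp":[0,0,-0.085],"claw":0.55},
    {"angular":[0,0,0],"dp":[0,0,-0.12],"claw":0.55},
    {"angular":[0,0,0],"dp":[0,0,-0.14],"claw":0.55},
  ],
)

```text
t: 23.55
position: [0.4615, -0.2563, 0.1802]
ee_rot: [0.707, 0.707, 0.001, 0.001]
ft_force: [0.1, 0.1, 0.7]
width: 0.777
grip_force: 0.0
```

>>> carry_out(
  steps=[
    {"angular":[0,0,0],"dp":[0.02,0,0],"claw":0.7},
    {"angular":[0,0,0],"dp":[0.06,0,0],"claw":0.7},
    {"angular":[0,0,0],"dp":[0.1,0,0],"claw":0.7},
    {"angular":[0,0,0],"dp":[0.14,0,0],"claw":0.7},
    {"angular":[0,0,0],"dp":[0.18,0,0],"claw":0.7},
  ],
)

```text
t: 23.97
position: [0.4603, -0.0739, 0.177]
ee_rot: [0.707, 0.707, 0.0, 0.0]
ft_force: [1.7, 0.7, 0.3]
width: 0.851
grip_force: 0.0
```

```bash
python3 - <<'E'
from h import *
p,d=arm.snapshot('scene');cv2.imwrite('pics/s2.png',p[180:,200:480])
marks('scene',['jar_dark_mid','jar_tan_mid','cup_mid','timer_mid','coaster'])
arm.snapshot('top'); marks('top',['jar_dark_mid','jar_tan_mid','cup_mid'])
st()
E
```

```text
scene jar_dark_mid [([0.4621, -0.3351, 0.0624], 0.84)]
scene jar_tan_mid [([0.4615, -0.4198, 0.0665], 0.84), ([0.458, -0.3404, -0.0019], 0.39)]
scene cup_mid [([0.4649, -0.2555, 0.0427], 0.59)]
scene timer_mid []
scene coaster [([0.4621, -0.1213, 0.0018], 0.69)]
top jar_dark_mid [([0.4591, -0.3373, 0.0663], 0.89), ([0.4601, -0.3387, -0.0032], 0.15)]
top jar_tan_mid [([0.4621, -0.422, 0.0704], 0.94)]
top cup_mid [([0.4599, -0.2568, 0.04], 0.62)]
{'t': 24.4667, 'position': [0.4607, -0.0766, 0.1768], 'ee_rot': [0.7073, 0.707, -0.0001, 0.0001], 'width': 0.8459}
```

View pics/s2.png

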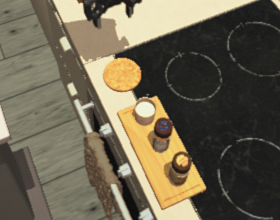

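>>> carry_out(
  steps=[
    {"angular":[0,0,0],"dp":[0.04,0,0],"claw":0.8},
    {"angular":[0,0,0],"dp":[0.08,0,0],"claw":0.8},
    {"angular":[0,0,0],"dp":[0.12,0.01,0],"claw":0.8},
    {"angular":[0,0,0],"dp":[0.16,0.02,0],"claw":0.8},
    {"angular":[0,0,0],"dp":[0.19,0.04,0],"claw":0.8},
  ],
)

```text
t: 24.88
position: [0.4997, 0.1174, 0.1769]
ee_rot: [0.706, 0.708, 0.0, -0.001]
ft_force: [1.4, -0.1, 1.1]
width: 0.904
grip_force: 0.0
```

>>> carry_out(
  steps=[
    {"angular":[0,0,0],"dp":[0.035,0.02,0],"claw":0.8},
    {"angular":[0,0,0],"dp":[0.07,0.04,0],"claw":0.8},
    {"angular":[0,0,0],"dp":[0.105,0.06,0],"claw":0.8},
    {"angular":[0,0,0],"dp":[0.135,0.077,0],"claw":0.8},
    {"angular":[0,0,0],"dp":[0.155,0.082,0],"claw":0.8},
  ],
)

```text
t: 25.3
position: [0.5839, 0.2722, 0.176]
ee_rot: [0.706, 0.708, -0.0, 0.0]
ft_force: [0.5, 0.3, -0.2]
width: 0.897
grip_force: 0.0
```

>>> carry_out(
  steps=[
    {"angular":[0,0,0],"dp":[0.006,0,0.02],"claw":0.8},
    {"angular":[0,0,0],"dp":[0.006,0,0.04],"claw":0.8},
    {"angular":[0,0,0],"dp":[0.006,0,0.05],"claw":0.8},
    {"angular":[0,0,0],"dp":[0.006,0,0.05],"claw":0.8},
    {"angular":[0,0,0],"dp":[0.006,0,0.05],"claw":0.8},
  ],
)

```text
t: 25.72
position: [0.5825, 0.2747, 0.1269]
ee_rot: [0.707, 0.707, -0.0, 0.0]
ft_force: [-0.1, -0.4, 0.1]
width: 0.902
grip_force: 0.0
```

```bash
python3 - <<'E'
from h import *
p,d=arm.snapshot('wrist'); st();cv2.imwrite('pics/w7.png',p)
marks('wrist',['timer_mid','bowl','tea_light'])
st()
E
```

```text
{'t': 25.7667, 'position': [0.5829, 0.2749, 0.1277], 'ee_rot': [0.707, 0.7072, 0.0003, 0.0002], 'width': 0.8996}
wrist timer_mid [([0.5828, 0.2763, 0.0409], 0.75)]
wrist bowl [([0.615, 0.1931, 0.0059], 0.79)]
wrist tea_light [([0.6148, 0.352, 0.007], 0.9)]
{'t': 25.9167, 'position': [0.5828, 0.2755, 0.128], 'ee_rot': [0.7068, 0.7075, 0.0008, 0.0002], 'width': 0.8988}
```

View pics/w7.png

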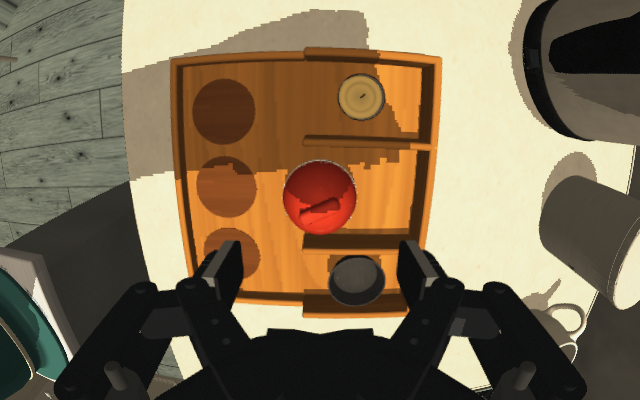

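>>> carry_out(
  steps=[
    {"angular":[0,0,0],"dp":[0,0,0.03],"claw":0.8},
    {"angular":[0,0,0],"dp":[0,0,0.055],"claw":0.8},
    {"angular":[0,0,0],"dp":[0,0,0.075],"claw":0.8},
    {"angular":[0,0,0],"dp":[0,0,0.09],"claw":0.8},
    {"angular":[0,0,0],"dp":[0,0,0.1],"claw":0.8},
  ],
)

```text
t: 26.33
position: [0.5821, 0.2754, 0.0258]
ee_rot: [0.707, 0.708, -0.0, -0.0]
ft_force: [-0.1, -0.0, -0.4]
width: 0.901
grip_force: 0.0
```

>>> carry_out(
  steps=[
    {"angular":[0,0,0],"dp":[0,0,0.006],"claw":0.8},
    {"angular":[0,0,0],"dp":[0,0,0.012],"claw":0.8},
    {"angular":[0,0,0],"dp":[0,0,0.016],"claw":0.8},
    {"angular":[0,0,0],"dp":[0,0,0.018],"claw":0.8},
    {"angular":[0,0,0],"dp":[0,0,0.018],"claw":0.8},
  ],
)

```text
t: 26.75
position: [0.5824, 0.2756, 0.0089]
ee_rot: [0.707, 0.708, 0.0, 0.0]
ft_force: [-0.3, 0.1, -0.0]
width: 0.898
grip_force: 0.0
```

>>> carry_out(
  steps=[
    {"angular":[0,0,0],"dp":[0,0,0],"claw":0},
    {"angular":[0,0,0],"dp":[0,0,0],"claw":0},
    {"angular":[0,0,0],"dp":[0,0,0],"claw":0},
    {"angular":[0,0,0],"dp":[0,0,0],"claw":0},
    {"angular":[0,0,0],"dp":[0,0,0],"claw":0},
  ],
)

```text
t: 27.17
position: [0.5825, 0.2757, 0.0098]
ee_rot: [0.707, 0.708, 0.0, -0.0]
ft_force: [-4.4, -1.9, 10.1]
width: 0.668
grip_force: 40.8
```

>>> carry_out(
  steps=[
    {"angular":[0,0,0],"dp":[0,0,-0.01],"claw":0},
    {"angular":[0,0,0],"dp":[0,0,-0.025],"claw":0},
    {"angular":[0,0,0],"dp":[0,0,-0.05],"claw":0},
    {"angular":[0,0,0],"dp":[0,0,-0.08],"claw":0},
    {"angular":[0,0,0],"dp":[0,0,-0.1],"claw":0},
  ],
)

```text
t: 27.58
position: [0.5831, 0.2757, 0.1128]
ee_rot: [0.707, 0.708, 0.001, 0.0]
ft_force: [1.2, 0.4, -0.9]
width: 0.665
grip_force: 43.0
```

```bash
python3 - <<'E'
from h import *
p,d=arm.snapshot('wrist'); st();cv2.imwrite('pics/w8.png',p)
marks('wrist',['timer_mid','bowl','tea_light'])
st()
E
```

```text
{'t': 27.6333, 'position': [0.5846, 0.2763, 0.1162], 'ee_rot': [0.7067, 0.7075, 0.0035, 0.001], 'width': 0.668}
wrist timer_mid [([0.5863, 0.2742, 0.1433], 0.91)]
wrist bowl []
wrist tea_light [([0.615, 0.3533, 0.0064], 0.56)]
{'t': 27.7833, 'position': [0.5825, 0.2758, 0.1101], 'ee_rot': [0.7066, 0.7076, 0.0008, 0.0001], 'width': 0.6686}
```

View pics/w8.png

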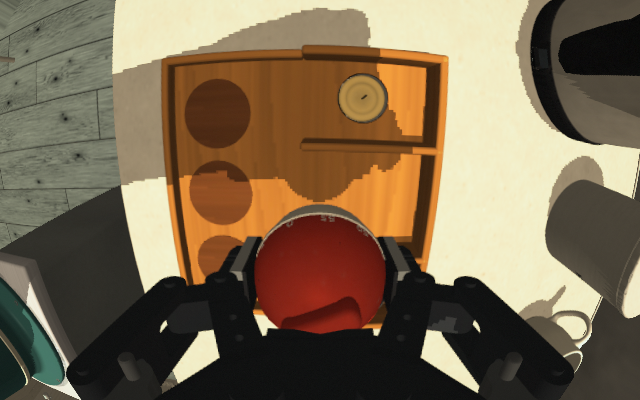

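>>> carry_out(
  steps=[
    {"angular":[0,0,0],"dp":[-0.015,-0.01,-0.01],"claw":0},
    {"angular":[0,0,0],"dp":[-0.045,-0.025,-0.01],"claw":0},
    {"angular":[0,0,0],"dp":[-0.08,-0.04,-0.01],"claw":0},
    {"angular":[0,0,0],"dp":[-0.115,-0.055,-0.01],"claw":0},
    {"angular":[0,0,0],"dp":[-0.15,-0.07,-0.01],"claw":0},
  ],
)

```text
t: 28.2
position: [0.5109, 0.124, 0.1182]
ee_rot: [0.706, 0.708, -0.001, -0.0]
ft_force: [2.1, -0.6, 0.2]
width: 0.669
grip_force: 43.1
```

>>> carry_out(
  steps=[
    {"angular":[0,0,0],"dp":[-0.035,-0.015,0],"claw":0},
    {"angular":[0,0,0],"dp":[-0.07,-0.03,0],"claw":0},
    {"angular":[0,0,0],"dp":[-0.105,-0.045,0],"claw":0},
    {"angular":[0,0,0],"dp":[-0.14,-0.05,0],"claw":0},
    {"angular":[0,0,0],"dp":[-0.175,-0.05,0],"claw":0},
  ],
)

```text
t: 28.62
position: [0.4607, -0.0509, 0.1185]
ee_rot: [0.707, 0.708, -0.0, -0.001]
ft_force: [2.4, 0.1, -0.6]
width: 0.669
grip_force: 43.1
```

>>> carry_out(
  steps=[
    {"angular":[0,0,0],"dp":[-0.03,0,0],"claw":0},
    {"angular":[0,0,0],"dp":[-0.055,0,0],"claw":0},
    {"angular":[0,0,0],"dp":[-0.071,0,0],"claw":0},
    {"angular":[0,0,0],"dp":[-0.071,0,0],"claw":0},
    {"angular":[0,0,0],"dp":[-0.071,0,0],"claw":0},
  ],
)

```text
t: 29.03
position: [0.4623, -0.1211, 0.1184]
ee_rot: [0.707, 0.707, -0.0, -0.0]
ft_force: [0.1, 0.9, -1.4]
width: 0.665
grip_force: 43.1
```

```bash
python3 - <<'E'
from h import *
p,d=arm.snapshot('wrist'); st();cv2.imwrite('pics/w9.png',p)
marks('wrist',['timer_mid','coaster','timer_mid','coaster'])
arm.snapshot('scene'); marks('scene',['timer_mid','coaster'])
arm.snapshot('top'); marks('top',['timer_mid','coaster'])
st()
E
```

```text
{'t': 29.0833, 'position': [0.4625, -0.1202, 0.1184], 'ee_rot': [0.7067, 0.7075, -0.0003, -0.0004], 'width': 0.6685}
wrist timer_mid [([0.4654, -0.1238, 0.1501], 0.61)]
wrist coaster [([0.4621, -0.1196, -0.0013], 0.72)]
wrist timer_mid [([0.4654, -0.1238, 0.1501], 0.61)]
wrist coaster [([0.4621, -0.1196, -0.0013], 0.72)]
scene timer_mid [([0.4627, -0.1234, 0.1471], 0.76)]
scene coaster [([0.4647, -0.1239, 0.0013], 0.69), ([0.4612, -0.3406, -0.0032], 0.58)]
top timer_mid []
top coaster [([0.4624, -0.1164, -0.0006], 0.49)]
{'t': 29.5833, 'position': [0.4628, -0.1204, 0.1188], 'ee_rot': [0.7065, 0.7077, -0.0, 0.0], 'width': 0.6655}
```

View pics/w9.png

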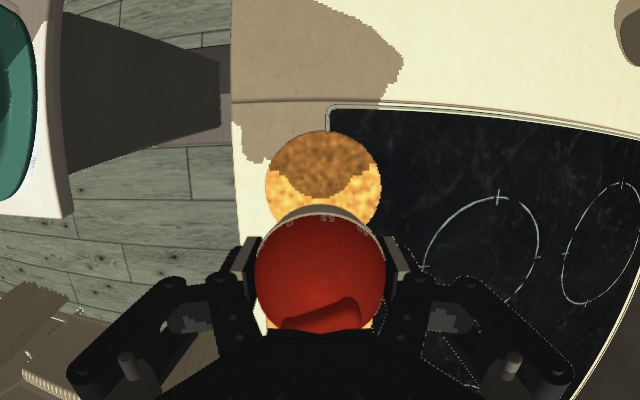

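>>> carry_out(
  steps=[
    {"angular":[0,0,0],"dp":[0.001,0,0.035],"claw":0},
    {"angular":[0,0,0],"dp":[0.001,0,0.065],"claw":0},
    {"angular":[0,0,0],"dp":[0.001,0,0.09],"claw":0},
    {"angular":[0,0,0],"dp":[0.001,0,0.1],"claw":0},
    {"angular":[0,0,0],"dp":[0.001,0,0.103],"claw":0},
  ],
)

```text
t: 30.0
position: [0.4619, -0.1197, 0.0145]
ee_rot: [0.707, 0.708, -0.001, -0.001]
ft_force: [-0.5, -0.2, -1.1]
width: 0.667
grip_force: 43.3
```

>>> carry_out(
  steps=[
    {"angular":[0,0,0],"dp":[0,0,0.001],"claw":0},
    {"angular":[0,0,0],"dp":[0,0,0.003],"claw":0},
    {"angular":[0,0,0],"dp":[0,0,0.003],"claw":0},
    {"angular":[0,0,0],"dp":[0,0,0.003],"claw":0},
  ],
)

```text
t: 30.33
position: [0.4635, -0.1196, 0.0138]
ee_rot: [0.707, 0.708, 0.001, 0.001]
ft_force: [0.1, -0.4, -0.5]
width: 0.667
grip_force: 43.3
```

>>> carry_out(
  steps=[
    {"angular":[0,0,0],"dp":[0,0,0],"claw":0.45},
    {"angular":[0,0,0],"dp":[0,0,0],"claw":0.6},
    {"angular":[0,0,0],"dp":[0,0,0],"claw":0.8},
    {"angular":[0,0,0],"dp":[0,0,0],"claw":0.8},
    {"angular":[0,0,0],"dp":[0,0,0],"claw":0.8},
  ],
)

```text
t: 30.75
position: [0.4629, -0.1196, 0.0129]
ee_rot: [0.707, 0.708, 0.0, 0.0]
ft_force: [0.0, 0.2, -0.5]
width: 0.903
grip_force: 0.0
```

>>> carry_out(
  steps=[
    {"angular":[0,0,0],"dp":[0,0,-0.015],"claw":0.8},
    {"angular":[0,0,0],"dp":[0,0,-0.04],"claw":0.8},
    {"angular":[0,0,0],"dp":[0,0,-0.075],"claw":0.8},
    {"angular":[0,0,0],"dp":[0,0,-0.115],"claw":0.8},
    {"angular":[0,0,0],"dp":[0,0,-0.15],"claw":0.8},
  ],
)

```text
t: 31.17
position: [0.4624, -0.1199, 0.1648]
ee_rot: [0.707, 0.707, -0.0, 0.0]
ft_force: [0.7, -0.4, 0.2]
width: 0.903
grip_force: 0.0
```

```bash
python3 - <<'E'
from h import *
p,d=arm.snapshot('wrist'); st();cv2.imwrite('pics/w10.png',p)
marks('wrist',['timer_mid','coaster'])
arm.snapshot('scene'); marks('scene',['timer_mid','coaster'])
st()
E
```

```text
{'t': 31.2167, 'position': [0.465, -0.1207, 0.1704], 'ee_rot': [0.7071, 0.7071, 0.0022, 0.0026], 'width': 0.8959}
wrist timer_mid [([0.4666, -0.1244, 0.0452], 0.56)]
wrist coaster []
scene timer_mid [([0.4628, -0.123, 0.0391], 0.89), ([0.4625, -0.4195, 0.0626], 0.21)]
scene coaster [([0.4663, -0.121, 0.0015], 0.79)]
{'t': 31.4667, 'position': [0.4623, -0.1194, 0.1621], 'ee_rot': [0.7065, 0.7077, -0.0004, -0.0004], 'width': 0.8986}
```

View pics/w10.png

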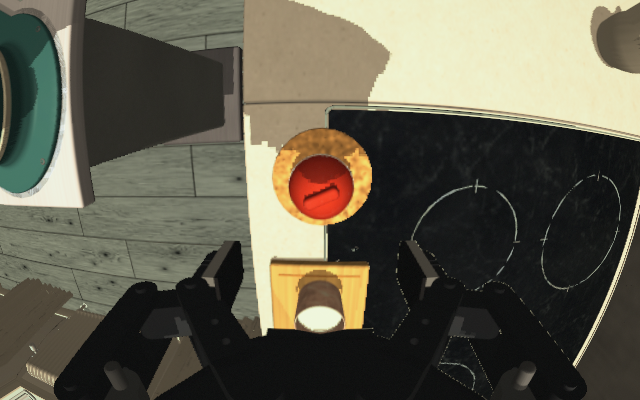

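```bash
cat >> h.py <<'E'
def ray_at(P,u,v,z):
    f=200/np.tan(np.radians(P['fov_y']/2)); q=np.array([u-P['cx'],v-P['cy']]); r=np.hypot(*q)
    T=np.linalg.inv(P['world_to_cam']); th=r/f
    d=T[:3,:3]@np.array([np.sin(th)*q[0]/r,-np.sin(th)*q[1]/r,-np.cos(th)])
    return T[:3,3]+d*(z-T[2,3])/d[2]
E
python3 - <<'E'
from h import *
P=arm.camera_params('wrist'); p,d=arm.snapshot('wrist')
hsv=cv2.cvtColor(p,cv2.COLOR_BGR2HSV); roi=np.zeros(p.shape[:2],bool); roi[110:240,255:395]=1
h,s,v=cv2.split(hsv)
red=roi&((h<7)|(h>173))&(s>140)
cork=roi&(h>=7)&(h<28)&(s>90)&(v>60)
for m,z in((red,.034),(red|cork,.010)):
    c=max(cv2.findContours(m.astype(np.uint8),0,2)[0],key=cv2.contourArea)
    (u,w),r=cv2.minEnclosingCircle(c); print(u,w,r,ray_at(P,u,w,z), ray_at(P,u+r,w,z)-ray_at(P,u-r,w,z))
E
```

```text
320.7783203125 187.73301696777344 32.12895202636719 [ 0.46324738 -0.12202593  0.034     ] [0.05841939 0.00022819 0.        ]
322.47021484375 177.4923095703125 50.592071533203125 [ 0.46492294 -0.11825304  0.01      ] [0.09979157 0.00041038 0.        ]
```

>>> carry_out(
  steps=[
    {"angular":[0,0,0],"dp":[-0.03,0,0],"claw":0.55},
    {"angular":[0,0,0],"dp":[-0.07,-0.001,0],"claw":0.55},
    {"angular":[0,0,0],"dp":[-0.11,-0.001,0],"claw":0.55},
    {"angular":[0,0,0],"dp":[-0.13,-0.001,0],"claw":0.55},
    {"angular":[0,0,0],"dp":[-0.136,-0.001,0],"claw":0.55},
  ],
)

```text
t: 31.93
position: [0.4606, -0.2595, 0.1618]
ee_rot: [0.708, 0.706, -0.001, -0.0]
ft_force: [0.4, -0.1, -0.7]
width: 0.776
grip_force: 0.0
```

>>> carry_out(
  steps=[
    {"angular":[0,0,0],"dp":[0,0,0.02],"claw":0.55},
    {"angular":[0,0,0],"dp":[0,0,0.05],"claw":0.55},
    {"angular":[0,0,0],"dp":[0,0,0.08],"claw":0.55},
    {"angular":[0,0,0],"dp":[0,0,0.1],"claw":0.55},
    {"angular":[0,0,0],"dp":[0,0,0.11],"claw":0.55},
  ],
)

```text
t: 32.35
position: [0.4603, -0.2545, 0.0495]
ee_rot: [0.707, 0.708, -0.001, -0.002]
ft_force: [-0.0, 0.9, -0.2]
width: 0.777
grip_force: 0.0
```

>>> carry_out(
  steps=[
    {"angular":[0,0,0],"dp":[0,0,0.008],"claw":0.55},
    {"angular":[0,0,0],"dp":[0,0,0.014],"claw":0.55},
    {"angular":[0,0,0],"dp":[0,0,0.015],"claw":0.55},
    {"angular":[0,0,0],"dp":[0,0,0.015],"claw":0.55},
    {"angular":[0,0,0],"dp":[0,0,0.015],"claw":0.55},
  ],
)

```text
t: 32.77
position: [0.4625, -0.2558, 0.0386]
ee_rot: [0.707, 0.708, 0.0, 0.001]
ft_force: [0.7, 0.3, 0.2]
width: 0.774
grip_force: 0.0
```

>>> carry_out(
  steps=[
    {"angular":[0,0,0],"dp":[0,0,0],"claw":-0.3},
    {"angular":[0,0,0],"dp":[0,0,0],"claw":-0.3},
    {"angular":[0,0,0],"dp":[0,0,0],"claw":-0.3},
    {"angular":[0,0,0],"dp":[0,0,0],"claw":-0.3},
    {"angular":[0,0,0],"dp":[0,0,0],"claw":-0.3},
  ],
)

```text
t: 33.18
position: [0.4624, -0.2558, 0.0387]
ee_rot: [0.707, 0.708, 0.0, 0.001]
ft_force: [-1.9, 2.0, 9.7]
width: 0.583
grip_force: 39.9
```

>>> carry_out(
  steps=[
    {"angular":[0,0,0],"dp":[0,0,-0.015],"claw":-0.3},
    {"angular":[0,0,0],"dp":[0,0,-0.04],"claw":-0.3},
    {"angular":[0,0,0],"dp":[0,0,-0.075],"claw":-0.3},
    {"angular":[0,0,0],"dp":[0,0,-0.105],"claw":-0.3},
    {"angular":[0,0,0],"dp":[0,0,-0.12],"claw":-0.3},
  ],
)

```text
t: 33.6
position: [0.4628, -0.2563, 0.1615]
ee_rot: [0.707, 0.707, 0.001, 0.002]
ft_force: [0.3, -0.1, -2.3]
width: 0.585
grip_force: 42.3
```

>>> carry_out(
  steps=[
    {"angular":[0,0,0],"dp":[0.02,0,0],"claw":-0.3},
    {"angular":[0,0,0],"dp":[0.05,0,0],"claw":-0.3},
    {"angular":[0,0,0],"dp":[0.09,0,0],"claw":-0.3},
    {"angular":[0,0,0],"dp":[0.13,0,0],"claw":-0.3},
    {"angular":[0,0,0],"dp":[0.17,0,0],"claw":-0.3},
  ],
)

```text
t: 34.02
position: [0.4614, -0.084, 0.1583]
ee_rot: [0.707, 0.707, 0.0, 0.0]
ft_force: [1.1, 0.1, -2.1]
width: 0.584
grip_force: 42.2
```

>>> carry_out(
  steps=[
    {"angular":[0,0,0],"dp":[0.04,0.01,0],"claw":-0.3},
    {"angular":[0,0,0],"dp":[0.08,0.02,0],"claw":-0.3},
    {"angular":[0,0,0],"dp":[0.12,0.03,0],"claw":-0.3},
    {"angular":[0,0,0],"dp":[0.16,0.033,0],"claw":-0.3},
    {"angular":[0,0,0],"dp":[0.2,0.033,0],"claw":-0.3},
  ],
)

```text
t: 34.43
position: [0.4948, 0.1166, 0.1583]
ee_rot: [0.707, 0.708, 0.0, 0.0]
ft_force: [-0.0, -0.1, -1.5]
width: 0.584
grip_force: 42.2
```

>>> carry_out(
  steps=[
    {"angular":[0,0,0],"dp":[0.04,0,0],"claw":-0.3},
    {"angular":[0,0,0],"dp":[0.08,0,0],"claw":-0.3},
    {"angular":[0,0,0],"dp":[0.115,0,0],"claw":-0.3},
    {"angular":[0,0,0],"dp":[0.145,0,0],"claw":-0.3},
    {"angular":[0,0,0],"dp":[0.16,0,0],"claw":-0.3},
  ],
)

```text
t: 34.85
position: [0.4933, 0.2788, 0.158]
ee_rot: [0.705, 0.709, 0.0, -0.0]
ft_force: [-0.4, 0.1, -1.1]
width: 0.578
grip_force: 42.2
```

>>> carry_out(
  steps=[
    {"angular":[0,0,0],"dp":[0,0,0.0],"claw":-0.3},
    {"angular":[0,0,0],"dp":[0,0,0],"claw":-0.3},
    {"angular":[0,0,0],"dp":[0,0,0],"claw":-0.3},
    {"angular":[0,0,0],"dp":[0,0,0],"claw":-0.3},
    {"angular":[0,0,0],"dp":[0,0,0],"claw":-0.3},
  ],
)

```text
t: 35.27
position: [0.4945, 0.2734, 0.158]
ee_rot: [0.707, 0.707, 0.0, 0.0]
ft_force: [-0.0, -0.3, -1.7]
width: 0.579
grip_force: 42.2
```

>>> carry_out(
  steps=[
    {"angular":[0,0,0],"dp":[0.001,0,0.03],"claw":-0.3},
    {"angular":[0,0,0],"dp":[0.001,0,0.065],"claw":-0.3},
    {"angular":[0,0,0],"dp":[0.001,0,0.095],"claw":-0.3},
    {"angular":[0,0,0],"dp":[0.001,0,0.115],"claw":-0.3},
    {"angular":[0,0,0],"dp":[0.001,0,0.121],"claw":-0.3},
  ],
)

```text
t: 35.68
position: [0.493, 0.2739, 0.0339]
ee_rot: [0.707, 0.707, -0.002, -0.0]
ft_force: [-0.9, -0.4, -1.9]
width: 0.578
grip_force: 42.2
```

>>> carry_out(
  steps=[
    {"angular":[0,0,0],"dp":[0,0,0.001],"claw":-0.3},
    {"angular":[0,0,0],"dp":[0,0,0.003],"claw":-0.3},
    {"angular":[0,0,0],"dp":[0,0,0.004],"claw":-0.3},
    {"angular":[0,0,0],"dp":[0,0,0.004],"claw":-0.3},
    {"angular":[0,0,0],"dp":[0,0,0.004],"claw":-0.3},
  ],
)

```text
t: 36.1
position: [0.4947, 0.2758, 0.0338]
ee_rot: [0.707, 0.708, 0.001, 0.0]
ft_force: [0.1, 0.1, -0.6]
width: 0.579
grip_force: 42.2
```

>>> carry_out(
  steps=[
    {"angular":[0,0,0],"dp":[0,0,0],"claw":0.25},
    {"angular":[0,0,0],"dp":[0,0,0],"claw":0.4},
    {"angular":[0,0,0],"dp":[0,0,0],"claw":0.55},
    {"angular":[0,0,0],"dp":[0,0,0],"claw":0.55},
    {"angular":[0,0,0],"dp":[0,0,0],"claw":0.55},
  ],
)

```text
t: 36.52
position: [0.4943, 0.2755, 0.0329]
ee_rot: [0.707, 0.708, 0.0, 0.0]
ft_force: [0.2, 0.1, 0.3]
width: 0.774
grip_force: 0.0
```

>>> carry_out(
  steps=[
    {"angular":[0,0,0],"dp":[0,0,-0.02],"claw":0.55},
    {"angular":[0,0,0],"dp":[0,0,-0.05],"claw":0.55},
    {"angular":[0,0,0],"dp":[0,0,-0.085],"claw":0.55},
    {"angular":[0,0,0],"dp":[0,0,-0.12],"claw":0.55},
    {"angular":[0,0,0],"dp":[0,0,-0.16],"claw":0.55},
  ],
)

```text
t: 36.93
position: [0.4937, 0.275, 0.1938]
ee_rot: [0.707, 0.708, -0.001, 0.0]
ft_force: [0.1, 0.5, 0.3]
width: 0.774
grip_force: 0.0
```

```bash
python3 - <<'E'
from h import *
arm.snapshot('wrist');arm.snapshot('wrist');p,d=arm.snapshot('wrist'); st();cv2.imwrite('pics/w11.png',p)
marks('wrist',['cup_mid','tea_light','bowl'])
arm.snapshot('top'); marks('top',['jar_dark_mid','jar_tan_mid','timer_mid'])
st()
E
```

```text
{'t': 37.0833, 'position': [0.4954, 0.2761, 0.1958], 'ee_rot': [0.7066, 0.7076, 0.0025, 0.0003], 'width': 0.7757}
wrist cup_mid [([0.4909, 0.2748, 0.0333], 0.83)]
wrist tea_light [([0.6121, 0.3515, 0.0038], 0.58)]
wrist bowl [([0.6162, 0.1939, 0.0094], 0.66)]
top jar_dark_mid [([0.4611, -0.337, 0.0697], 0.56)]
top jar_tan_mid [([0.4608, -0.4188, 0.0688], 0.66)]
top timer_mid [([0.4633, -0.1249, 0.0417], 0.59)]
{'t': 37.4333, 'position': [0.494, 0.2752, 0.1919], 'ee_rot': [0.7066, 0.7076, -0.0008, -0.0], 'width': 0.7791}
```

>>> carry_out(
  steps=[
    {"angular":[0,0,0],"dp":[-0.02,0,0],"claw":0.4},
    {"angular":[0,0,0],"dp":[-0.06,0,0],"claw":0.4},
    {"angular":[0,0,0],"dp":[-0.1,0,0],"claw":0.4},
    {"angular":[0,0,0],"dp":[-0.14,0,0],"claw":0.4},
    {"angular":[0,0,0],"dp":[-0.18,0,0],"claw":0.4},
  ],
)

```text
t: 37.85
position: [0.494, 0.0936, 0.1924]
ee_rot: [0.707, 0.708, -0.0, -0.0]
ft_force: [1.3, 0.8, 0.2]
width: 0.698
grip_force: 0.0
```

>>> carry_out(
  steps=[
    {"angular":[0,0,0],"dp":[-0.04,-0.01,0],"claw":0.4},
    {"angular":[0,0,0],"dp":[-0.08,-0.02,0],"claw":0.4},
    {"angular":[0,0,0],"dp":[-0.12,-0.03,0],"claw":0.4},
    {"angular":[0,0,0],"dp":[-0.16,-0.032,0],"claw":0.4},
    {"angular":[0,0,0],"dp":[-0.2,-0.032,0],"claw":0.4},
  ],
)

```text
t: 38.27
position: [0.4617, -0.1063, 0.1927]
ee_rot: [0.707, 0.708, 0.0, -0.0]
ft_force: [2.2, 0.1, 0.6]
width: 0.699
grip_force: 0.0
```

>>> carry_out(
  steps=[
    {"angular":[0,0,0],"dp":[-0.04,0,0],"claw":0.4},
    {"angular":[0,0,0],"dp":[-0.08,0,0],"claw":0.4},
    {"angular":[0,0,0],"dp":[-0.12,0,0],"claw":0.4},
    {"angular":[0,0,0],"dp":[-0.16,0,0],"claw":0.4},
    {"angular":[0,0,0],"dp":[-0.19,0,0],"claw":0.4},
  ],
)

```text
t: 38.68
position: [0.4622, -0.2979, 0.1925]
ee_rot: [0.707, 0.707, -0.001, 0.0]
ft_force: [0.5, 0.7, 1.5]
width: 0.695
grip_force: 0.0
```

>>> carry_out(
  steps=[
    {"angular":[0,0,0],"dp":[-0.025,0,0],"claw":0.4},
    {"angular":[0,0,0],"dp":[-0.041,0,0],"claw":0.4},
    {"angular":[0,0,0],"dp":[-0.041,0,0],"claw":0.4},
    {"angular":[0,0,0],"dp":[-0.041,0,0],"claw":0.4},
    {"angular":[0,0,0],"dp":[-0.041,0,0],"claw":0.4},
  ],
)

```text
t: 39.1
position: [0.4631, -0.3349, 0.1924]
ee_rot: [0.706, 0.708, -0.0, -0.0]
ft_force: [0.3, -0.1, -0.0]
width: 0.7
grip_force: 0.0
```

```bash
python3 - <<'E'
from h import *
arm.snapshot('wrist'); st()
marks('wrist',['jar_dark_mid','jar_tan_mid'])
st()
E
```

```text
{'t': 39.15, 'position': [0.4633, -0.3346, 0.1925], 'ee_rot': [0.7062, 0.708, 0.0, -0.0003], 'width': 0.6989}
wrist jar_dark_mid [([0.4607, -0.3364, 0.0617], 0.96)]
wrist jar_tan_mid [([0.46, -0.4212, 0.0668], 0.88)]
{'t': 39.25, 'position': [0.4635, -0.3346, 0.1928], 'ee_rot': [0.7061, 0.7081, 0.0002, -0.0001], 'width': 0.7005}
```

Descend 0.125, grip, lift.

>>> carry_out(
  steps=[
    {"angular":[0,0,0],"dp":[-0.001,-0.001,0.03],"claw":0.4},
    {"angular":[0,0,0],"dp":[-0.001,-0.001,0.065],"claw":0.4},
    {"angular":[0,0,0],"dp":[-0.001,-0.001,0.095],"claw":0.4},
    {"angular":[0,0,0],"dp":[-0.001,-0.001,0.117],"claw":0.4},
    {"angular":[0,0,0],"dp":[-0.001,-0.001,0.125],"claw":0.4},
  ],
)

```text
t: 39.67
position: [0.4612, -0.335, 0.065]
ee_rot: [0.706, 0.708, -0.0, -0.002]
ft_force: [0.2, 0.7, 0.0]
width: 0.696
grip_force: 0.0
```

>>> carry_out(
  steps=[
    {"angular":[0,0,0],"dp":[0,0,0],"claw":0.4},
    {"angular":[0,0,0],"dp":[0,0,0],"claw":0.4},
    {"angular":[0,0,0],"dp":[0,0,0],"claw":-0.5},
    {"angular":[0,0,0],"dp":[0,0,0],"claw":-0.5},
    {"angular":[0,0,0],"dp":[0,0,0],"claw":-0.5},
  ],
)

```text
t: 40.08
position: [0.463, -0.3371, 0.0695]
ee_rot: [0.707, 0.708, 0.0, 0.001]
ft_force: [-0.5, 0.8, 7.9]
width: 0.467
grip_force: 39.2
```

>>> carry_out(
  steps=[
    {"angular":[0,0,0],"dp":[0,0,0],"claw":-0.5},
    {"angular":[0,0,0],"dp":[0,0,0],"claw":-0.5},
    {"angular":[0,0,0],"dp":[0,0,0],"claw":-0.5},
    {"angular":[0,0,0],"dp":[0,0,0],"claw":-0.5},
  ],
)

```text
t: 40.42
position: [0.463, -0.3371, 0.0695]
ee_rot: [0.707, 0.708, 0.0, 0.001]
ft_force: [-1.1, 0.8, 7.3]
width: 0.466
grip_force: 39.2
```

>>> carry_out(
  steps=[
    {"angular":[0,0,0],"dp":[0,0,-0.02],"claw":-0.5},
    {"angular":[0,0,0],"dp":[0,0,-0.05],"claw":-0.5},
    {"angular":[0,0,0],"dp":[0,0,-0.085],"claw":-0.5},
    {"angular":[0,0,0],"dp":[0,0,-0.12],"claw":-0.5},
    {"angular":[0,0,0],"dp":[0,0,-0.13],"claw":-0.5},
  ],
)

```text
t: 40.83
position: [0.4634, -0.338, 0.2036]
ee_rot: [0.707, 0.707, 0.001, 0.003]
ft_force: [0.0, -0.8, 0.4]
width: 0.468
grip_force: 40.7
```

>>> carry_out(
  steps=[
    {"angular":[0,0,0],"dp":[0.02,0,0],"claw":-0.5},
    {"angular":[0,0,0],"dp":[0.06,0,0],"claw":-0.5},
    {"angular":[0,0,0],"dp":[0.1,0,0],"claw":-0.5},
    {"angular":[0,0,0],"dp":[0.14,0,0],"claw":-0.5},
    {"angular":[0,0,0],"dp":[0.18,0,0],"claw":-0.5},
  ],
)

```text
t: 41.25
position: [0.4616, -0.1549, 0.1984]
ee_rot: [0.707, 0.708, 0.001, 0.0]
ft_force: [1.4, 0.5, -0.9]
width: 0.466
grip_force: 40.7
```

>>> carry_out(
  steps=[
    {"angular":[0,0,0],"dp":[0.04,0,0],"claw":-0.5},
    {"angular":[0,0,0],"dp":[0.08,0,0],"claw":-0.5},
    {"angular":[0,0,0],"dp":[0.12,0,0],"claw":-0.5},
    {"angular":[0,0,0],"dp":[0.16,0,0],"claw":-0.5},
    {"angular":[0,0,0],"dp":[0.2,0,0],"claw":-0.5},
  ],
)

```text
t: 41.67
position: [0.4613, 0.0454, 0.1987]
ee_rot: [0.707, 0.708, 0.001, 0.0]
ft_force: [1.9, -0.9, -1.4]
width: 0.468
grip_force: 40.7
```

>>> carry_out(
  steps=[
    {"angular":[0,0,0],"dp":[0.04,0.01,0],"claw":-0.5},
    {"angular":[0,0,0],"dp":[0.08,0.02,0],"claw":-0.5},
    {"angular":[0,0,0],"dp":[0.12,0.03,0],"claw":-0.5},
    {"angular":[0,0,0],"dp":[0.16,0.033,0],"claw":-0.5},
    {"angular":[0,0,0],"dp":[0.19,0.033,0],"claw":-0.5},
  ],
)

```text
t: 42.08
position: [0.4944, 0.237, 0.1984]
ee_rot: [0.706, 0.708, 0.001, -0.0]
ft_force: [0.0, -0.7, -0.9]
width: 0.468
grip_force: 40.7
```

>>> carry_out(
  steps=[
    {"angular":[0,0,0],"dp":[0.04,0,0],"claw":-0.5},
    {"angular":[0,0,0],"dp":[0.08,0,0],"claw":-0.5},
    {"angular":[0,0,0],"dp":[0.102,0,0],"claw":-0.5},
    {"angular":[0,0,0],"dp":[0.1095,0,0],"claw":-0.5},
    {"angular":[0,0,0],"dp":[0.1095,0,0],"claw":-0.5},
  ],
)

```text
t: 42.5
position: [0.4936, 0.345, 0.198]
ee_rot: [0.706, 0.709, 0.0, -0.0]
ft_force: [1.0, -0.3, -1.3]
width: 0.472
grip_force: 40.7
```

>>> carry_out(
  steps=[
    {"angular":[0,0,0],"dp":[0,0,0],"claw":-0.5},
    {"angular":[0,0,0],"dp":[0,0,0],"claw":-0.5},
    {"angular":[0,0,0],"dp":[0,0,0],"claw":-0.5},
    {"angular":[0,0,0],"dp":[0,0,0],"claw":-0.5},
    {"angular":[0,0,0],"dp":[0,0,0],"claw":-0.5},
  ],
)

```text
t: 42.92
position: [0.4944, 0.3423, 0.198]
ee_rot: [0.707, 0.707, 0.0, 0.0]
ft_force: [0.3, -0.3, -1.9]
width: 0.468
grip_force: 40.7
```

>>> carry_out(
  steps=[
    {"angular":[0,0,0],"dp":[0.0015,0.001,0.03],"claw":-0.5},
    {"angular":[0,0,0],"dp":[0.0015,0.001,0.065],"claw":-0.5},
    {"angular":[0,0,0],"dp":[0.0015,0.001,0.1],"claw":-0.5},
    {"angular":[0,0,0],"dp":[0.0015,0.001,0.125],"claw":-0.5},
    {"angular":[0,0,0],"dp":[0.0015,0.001,0.131],"claw":-0.5},
  ],
)

```text
t: 43.33
position: [0.4936, 0.3429, 0.0633]
ee_rot: [0.707, 0.707, -0.003, -0.0]
ft_force: [-6.0, -6.1, 34.0]
width: 0.47
grip_force: 43.8
```

>>> carry_out(
  steps=[
    {"angular":[0,0,0],"dp":[0,0,0.001],"claw":-0.5},
    {"angular":[0,0,0],"dp":[0,0,0.003],"claw":-0.5},
    {"angular":[0,0,0],"dp":[0,0,0.0035],"claw":-0.5},
    {"angular":[0,0,0],"dp":[0,0,0.0035],"claw":-0.5},
    {"angular":[0,0,0],"dp":[0,0,0.0035],"claw":-0.5},
  ],
)

```text
t: 43.75
position: [0.4954, 0.3447, 0.0641]
ee_rot: [0.707, 0.708, 0.001, 0.0]
ft_force: [-0.2, -0.8, -1.1]
width: 0.466
grip_force: 40.9
```

>>> carry_out(
  steps=[
    {"angular":[0,0,0],"dp":[0,0,0],"claw":0.1},
    {"angular":[0,0,0],"dp":[0,0,0],"claw":0.2},
    {"angular":[0,0,0],"dp":[0,0,0],"claw":0.4},
    {"angular":[0,0,0],"dp":[0,0,0],"claw":0.4},
    {"angular":[0,0,0],"dp":[0,0,0],"claw":0.4},
  ],
)

```text
t: 44.17
position: [0.4952, 0.3445, 0.0634]
ee_rot: [0.707, 0.708, 0.0, 0.0]
ft_force: [0.0, -0.7, -0.8]
width: 0.701
grip_force: 0.0
```

>>> carry_out(
  steps=[
    {"angular":[0,0,0],"dp":[0,0,-0.02],"claw":0.4},
    {"angular":[0,0,0],"dp":[0,0,-0.05],"claw":0.4},
    {"angular":[0,0,0],"dp":[0,0,-0.085],"claw":0.4},
    {"angular":[0,0,0],"dp":[0,0,-0.12],"claw":0.4},
    {"angular":[0,0,0],"dp":[0,0,-0.13],"claw":0.4},
  ],
)

```text
t: 44.58
position: [0.4968, 0.3452, 0.1984]
ee_rot: [0.707, 0.707, 0.003, 0.0]
ft_force: [0.3, 0.7, -0.7]
width: 0.699
grip_force: 0.0
```

```bash
python3 - <<'E'
from h import *
arm.snapshot('wrist');arm.snapshot('wrist');arm.snapshot('wrist'); st()
marks('wrist',['jar_dark_mid','cup_mid'])
st()
E
```

```text
{'t': 44.7333, 'position': [0.4953, 0.3447, 0.1939], 'ee_rot': [0.7065, 0.7077, 0.0008, -0.0], 'width': 0.6971}
wrist jar_dark_mid [([0.4919, 0.3454, 0.0574], 0.93)]
wrist cup_mid [([0.4921, 0.2773, 0.0356], 0.87)]
{'t': 44.8333, 'position': [0.4947, 0.3442, 0.1922], 'ee_rot': [0.7066, 0.7076, -0.0007, -0.0001], 'width': 0.7013}
```

>>> carry_out(
  steps=[
    {"angular":[0,0,0],"dp":[-0.02,0,0],"claw":0.4},
    {"angular":[0,0,0],"dp":[-0.06,0,0],"claw":0.4},
    {"angular":[0,0,0],"dp":[-0.1,0,0],"claw":0.4},
    {"angular":[0,0,0],"dp":[-0.14,0,0],"claw":0.4},
    {"angular":[0,0,0],"dp":[-0.18,0,0],"claw":0.4},
  ],
)

```text
t: 45.25
position: [0.4945, 0.1625, 0.192]
ee_rot: [0.707, 0.708, -0.001, -0.0]
ft_force: [1.0, -0.3, 1.0]
width: 0.701
grip_force: 0.0
```

>>> carry_out(
  steps=[
    {"angular":[0,0,0],"dp":[-0.04,-0.01,0],"claw":0.4},
    {"angular":[0,0,0],"dp":[-0.08,-0.02,0],"claw":0.4},
    {"angular":[0,0,0],"dp":[-0.12,-0.03,0],"claw":0.4},
    {"angular":[0,0,0],"dp":[-0.16,-0.033,0],"claw":0.4},
    {"angular":[0,0,0],"dp":[-0.2,-0.033,0],"claw":0.4},
  ],
)

```text
t: 45.67
position: [0.461, -0.0372, 0.1924]
ee_rot: [0.706, 0.708, -0.001, -0.001]
ft_force: [1.1, -0.1, 0.3]
width: 0.702
grip_force: 0.0
```

>>> carry_out(
  steps=[
    {"angular":[0,0,0],"dp":[-0.04,0,0],"claw":0.4},
    {"angular":[0,0,0],"dp":[-0.08,0,0],"claw":0.4},
    {"angular":[0,0,0],"dp":[-0.12,0,0],"claw":0.4},
    {"angular":[0,0,0],"dp":[-0.16,0,0],"claw":0.4},
    {"angular":[0,0,0],"dp":[-0.2,0,0],"claw":0.4},
  ],
)

```text
t: 46.08
position: [0.4621, -0.2373, 0.1923]
ee_rot: [0.707, 0.708, -0.001, -0.001]
ft_force: [0.3, 0.2, -0.6]
width: 0.702
grip_force: 0.0
```

>>> carry_out(
  steps=[
    {"angular":[0,0,0],"dp":[-0.04,0,0],"claw":0.4},
    {"angular":[0,0,0],"dp":[-0.08,0,0],"claw":0.4},
    {"angular":[0,0,0],"dp":[-0.12,0,0],"claw":0.4},
    {"angular":[0,0,0],"dp":[-0.16,0,0],"claw":0.4},
    {"angular":[0,0,0],"dp":[-0.184,0,0],"claw":0.4},
  ],
)

```text
t: 46.5
position: [0.4615, -0.4234, 0.1918]
ee_rot: [0.708, 0.707, -0.001, -0.001]
ft_force: [-0.2, -0.1, 0.3]
width: 0.702
grip_force: 0.0
```

```bash
python3 - <<'E'
from h import *
[arm.snapshot('wrist') for i in range(5)]; st()
marks('wrist',['jar_tan_mid'])
st()
E
```

```text
{'t': 46.75, 'position': [0.463, -0.4188, 0.1921], 'ee_rot': [0.7066, 0.7076, -0.0002, -0.001], 'width': 0.704}
wrist jar_tan_mid [([0.4596, -0.4215, 0.0687], 0.59)]
{'t': 46.8, 'position': [0.4634, -0.4184, 0.1925], 'ee_rot': [0.7063, 0.7079, 0.0, -0.0007], 'width': 0.7015}
```

>>> carry_out(
  steps=[
    {"angular":[0,0,0],"dp":[-0.001,-0.001,0.03],"claw":0.4},
    {"angular":[0,0,0],"dp":[-0.001,-0.001,0.065],"claw":0.4},
    {"angular":[0,0,0],"dp":[-0.001,-0.001,0.095],"claw":0.4},
    {"angular":[0,0,0],"dp":[-0.001,-0.001,0.117],"claw":0.4},
    {"angular":[0,0,0],"dp":[-0.001,-0.001,0.125],"claw":0.4},
  ],
)

```text
t: 47.22
position: [0.4617, -0.4181, 0.0651]
ee_rot: [0.706, 0.708, -0.0, -0.002]
ft_force: [-0.5, -1.2, -0.3]
width: 0.697
grip_force: 0.0
```

>>> carry_out(
  steps=[
    {"angular":[0,0,0],"dp":[0,0,0],"claw":0.4},
    {"angular":[0,0,0],"dp":[0,0,0],"claw":0.4},
    {"angular":[0,0,0],"dp":[0,0,0],"claw":-0.5},
    {"angular":[0,0,0],"dp":[0,0,0],"claw":-0.5},
    {"angular":[0,0,0],"dp":[0,0,0],"claw":-0.5},
  ],
)

```text
t: 47.63
position: [0.4629, -0.4212, 0.0701]
ee_rot: [0.707, 0.708, 0.0, 0.001]
ft_force: [-1.5, 1.8, 7.9]
width: 0.467
grip_force: 39.3
```

>>> carry_out(
  steps=[
    {"angular":[0,0,0],"dp":[0,0,0],"claw":-0.5},
    {"angular":[0,0,0],"dp":[0,0,0],"claw":-0.5},
    {"angular":[0,0,0],"dp":[0,0,0],"claw":-0.5},
    {"angular":[0,0,0],"dp":[0,0,0],"claw":-0.5},
  ],
)

```text
t: 47.97
position: [0.4629, -0.4211, 0.0701]
ee_rot: [0.707, 0.708, 0.0, 0.001]
ft_force: [-1.4, 0.7, 8.7]
width: 0.468
grip_force: 39.3
```

>>> carry_out(
  steps=[
    {"angular":[0,0,0],"dp":[0,0,-0.02],"claw":-0.5},
    {"angular":[0,0,0],"dp":[0,0,-0.05],"claw":-0.5},
    {"angular":[0,0,0],"dp":[0,0,-0.085],"claw":-0.5},
    {"angular":[0,0,0],"dp":[0,0,-0.12],"claw":-0.5},
    {"angular":[0,0,0],"dp":[0,0,-0.13],"claw":-0.5},
  ],
)

```text
t: 48.38
position: [0.4633, -0.4222, 0.2045]
ee_rot: [0.707, 0.707, 0.001, 0.003]
ft_force: [0.4, 0.4, -0.6]
width: 0.469
grip_force: 40.6
```

>>> carry_out(
  steps=[
    {"angular":[0,0,0],"dp":[0.02,0,0],"claw":-0.5},
    {"angular":[0,0,0],"dp":[0.06,0,0],"claw":-0.5},
    {"angular":[0,0,0],"dp":[0.1,0,0],"claw":-0.5},
    {"angular":[0,0,0],"dp":[0.14,0,0],"claw":-0.5},
    {"angular":[0,0,0],"dp":[0.18,0,0],"claw":-0.5},
  ],
)

```text
t: 48.8
position: [0.4617, -0.2389, 0.1988]
ee_rot: [0.707, 0.708, 0.0, 0.0]
ft_force: [1.5, 0.2, -0.8]
width: 0.467
grip_force: 40.6
```

>>> carry_out(
  steps=[
    {"angular":[0,0,0],"dp":[0.04,0,0],"claw":-0.5},
    {"angular":[0,0,0],"dp":[0.08,0,0],"claw":-0.5},
    {"angular":[0,0,0],"dp":[0.12,0,0],"claw":-0.5},
    {"angular":[0,0,0],"dp":[0.16,0,0],"claw":-0.5},
    {"angular":[0,0,0],"dp":[0.2,0,0],"claw":-0.5},
  ],
)

```text
t: 49.22
position: [0.4614, -0.0387, 0.1991]
ee_rot: [0.707, 0.708, 0.001, 0.0]
ft_force: [1.6, -0.2, -1.1]
width: 0.468
grip_force: 40.6
```

>>> carry_out(
  steps=[
    {"angular":[0,0,0],"dp":[0.04,0.01,0],"claw":-0.5},
    {"angular":[0,0,0],"dp":[0.08,0.02,0],"claw":-0.5},
    {"angular":[0,0,0],"dp":[0.12,0.03,0],"claw":-0.5},
    {"angular":[0,0,0],"dp":[0.15,0.033,0],"claw":-0.5},
    {"angular":[0,0,0],"dp":[0.18,0.033,0],"claw":-0.5},
  ],
)

```text
t: 49.63
position: [0.4949, 0.1416, 0.1989]
ee_rot: [0.706, 0.708, 0.001, 0.0]
ft_force: [-0.4, -0.3, -1.4]
width: 0.467
grip_force: 40.6
```

>>> carry_out(
  steps=[
    {"angular":[0,0,0],"dp":[0.03,0,0],"claw":-0.5},
    {"angular":[0,0,0],"dp":[0.055,0,0],"claw":-0.5},
    {"angular":[0,0,0],"dp":[0.068,0,0],"claw":-0.5},
    {"angular":[0,0,0],"dp":[0.068,0,0],"claw":-0.5},
    {"angular":[0,0,0],"dp":[0.068,0,0],"claw":-0.5},
  ],
)

```text
t: 50.05
position: [0.4944, 0.2072, 0.1986]
ee_rot: [0.706, 0.708, 0.0, 0.0]
ft_force: [0.1, -0.8, -2.2]
width: 0.467
grip_force: 40.6
```

>>> carry_out(
  steps=[
    {"angular":[0,0,0],"dp":[0,0,0],"claw":-0.5},
    {"angular":[0,0,0],"dp":[0,0,0],"claw":-0.5},
    {"angular":[0,0,0],"dp":[0,0,0],"claw":-0.5},
    {"angular":[0,0,0],"dp":[0,0,0],"claw":-0.5},
    {"angular":[0,0,0],"dp":[0,0,0],"claw":-0.5},
  ],
)

```text
t: 50.47
position: [0.4945, 0.207, 0.1984]
ee_rot: [0.707, 0.707, 0.0, 0.0]
ft_force: [-0.1, 0.1, -1.5]
width: 0.466
grip_force: 40.6
```

>>> carry_out(
  steps=[
    {"angular":[0,0,0],"dp":[0.0025,0.0015,0.03],"claw":-0.5},
    {"angular":[0,0,0],"dp":[0.0025,0.0015,0.065],"claw":-0.5},
    {"angular":[0,0,0],"dp":[0.0025,0.0015,0.1],"claw":-0.5},
    {"angular":[0,0,0],"dp":[0.0025,0.0015,0.122],"claw":-0.5},
    {"angular":[0,0,0],"dp":[0.0025,0.0015,0.13],"claw":-0.5},
  ],
)

```text
t: 50.88
position: [0.4944, 0.209, 0.0652]
ee_rot: [0.707, 0.708, -0.002, -0.0]
ft_force: [-0.5, 0.0, -1.1]
width: 0.466
grip_force: 40.7
```

>>> carry_out(
  steps=[
    {"angular":[0,0,0],"dp":[0,0,0.001],"claw":-0.5},
    {"angular":[0,0,0],"dp":[0,0,0.003],"claw":-0.5},
    {"angular":[0,0,0],"dp":[0,0,0.004],"claw":-0.5},
    {"angular":[0,0,0],"dp":[0,0,0.004],"claw":-0.5},
    {"angular":[0,0,0],"dp":[0,0,0.004],"claw":-0.5},
  ],
)

```text
t: 51.3
position: [0.4964, 0.2102, 0.0654]
ee_rot: [0.707, 0.708, 0.001, 0.0]
ft_force: [-1.3, -0.4, -0.9]
width: 0.47
grip_force: 40.7
```

>>> carry_out(
  steps=[
    {"angular":[0,0,0],"dp":[0,0,0],"claw":0.1},
    {"angular":[0,0,0],"dp":[0,0,0],"claw":0.2},
    {"angular":[0,0,0],"dp":[0,0,0],"claw":0.4},
    {"angular":[0,0,0],"dp":[0,0,0],"claw":0.4},
    {"angular":[0,0,0],"dp":[0,0,0],"claw":0.4},
  ],
)

```text
t: 51.72
position: [0.4959, 0.2099, 0.0644]
ee_rot: [0.707, 0.708, 0.0, 0.0]
ft_force: [-0.0, -0.4, 0.1]
width: 0.7
grip_force: 0.0
```

>>> carry_out(
  steps=[
    {"angular":[0,0,0],"dp":[0,0,-0.02],"claw":0.4},
    {"angular":[0,0,0],"dp":[0,0,-0.05],"claw":0.4},
    {"angular":[0,0,0],"dp":[0,0,-0.085],"claw":0.4},
    {"angular":[0,0,0],"dp":[0,0,-0.12],"claw":0.4},
    {"angular":[0,0,0],"dp":[0,0,-0.15],"claw":0.4},
  ],
)

```text
t: 52.13
position: [0.4959, 0.2097, 0.2166]
ee_rot: [0.707, 0.707, 0.0, 0.0]
ft_force: [0.1, 1.0, -0.4]
width: 0.695
grip_force: 0.0
```

>>> carry_out(
  steps=[
    {"angular":[0,0,0],"dp":[-0.03,0,0],"claw":0.4},
    {"angular":[0,0,0],"dp":[-0.07,0,0],"claw":0.4},
    {"angular":[0,0,0],"dp":[-0.11,0,0],"claw":0.4},
    {"angular":[0,0,0],"dp":[-0.14,0,0],"claw":0.4},
    {"angular":[0,0,0],"dp":[-0.15,0,0],"claw":0.4},
  ],
)

```text
t: 52.55
position: [0.4959, 0.0553, 0.2147]
ee_rot: [0.708, 0.706, 0.0, 0.0]
ft_force: [0.0, 0.2, 0.0]
width: 0.705
grip_force: 0.0
```

```bash
python3 - <<'E'
from h import *
p,d=arm.snapshot('scene');cv2.imwrite('pics/s9.png',p[80:300,230:400])
N=['jar_dark_mid','jar_tan_mid','cup_mid','timer_mid','coaster','bowl','tea_light']
marks('scene',N)
arm.snapshot('top'); marks('top',N)
st()
E
```

```text
scene jar_dark_mid [([0.496, 0.3456, 0.0595], 0.62)]
scene jar_tan_mid [([0.4947, 0.2109, 0.058], 0.64)]
scene cup_mid [([0.465, -0.1267, 0.0429], 0.6), ([0.496, 0.2753, 0.0344], 0.56)]
scene timer_mid [([0.4626, -0.1248, 0.0434], 0.72), ([0.5623, 0.2732, 0.0024], 0.68)]
scene coaster [([0.4612, -0.1199, 0.0026], 0.83)]
scene bowl [([0.6166, 0.1931, 0.0068], 0.56)]
scene tea_light []
top jar_dark_mid [([0.4963, 0.3422, 0.0588], 0.87)]
top jar_tan_mid [([0.4604, -0.339, 0.0004], 0.29)]
top cup_mid [([0.4939, 0.2731, 0.0335], 0.87)]
top timer_mid [([0.4627, -0.1258, 0.0421], 0.9)]
top coaster [([0.4655, -0.1211, 0.0001], 0.77)]
top bowl [([0.615, 0.1936, 0.0052], 0.59)]
top tea_light [([0.6134, 0.3477, 0.0109], 0.57)]
{'t': 53.35, 'position': [0.4961, 0.06, 0.2143], 'ee_rot': [0.7066, 0.7076, -0.0, 0.0001], 'width': 0.7018}
```

View pics/s9.png

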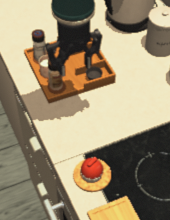

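```bash
python3 -c "
from rig import arm
print(arm.finish_job())"
```

```text
the job is handed in; nothing more can be done
None
```

The job is handed in, though I haven't seen the verdict: by the final camera readings the timer stands about 5 mm from the coaster's centre, both jars and the cup stand upright within about 3 mm of where they began, and the bowl and tea light have not moved.

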